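Set the running clearance of a tube carousel with a forked wedge

TASK

Fit the blue tube carousel onto the square spindle of the white drive unit, fully down on its seat, and let go of it. Then take the yellow forked wedge and push its tines under the hub, one on each side of the spindle, until the carousel has just lifted off the seat, by about 3 mm, and finish while still holding the wedge there, so that the carousel rests on the wedge alone and a colleague can tighten its screw. Leave the other things on the bench where they are.

Things in the scene. Friction and masses are not known exactly. Their poses are not given: they have to be found in the camera images.
- carousel_center (a point): Centre of the loose tube carousel's hub (0.22 kg), 27 mm above its underside. White hub 36 x 36 mm, 54 mm tall; blue disc of 76 mm diameter round its foot, 8 to 18 mm above the underside; the hub's sides are free to grip above that. A 14 x 14 mm square bore runs up through it, parallel to its sides. z up; x, y square to the sides. Fits in any quarter turn.
- seat (a point): Centre of the seat on the fixed white drive unit: flat top of an 18 mm diameter steel collar, 40 mm above the bench. A square steel spindle 12 x 12 mm, sides along this frame's x and y, rises 52 mm from here, its last 6 mm tapered to 6 mm wide. z up. With the carousel fully down, its centre point is 27 mm above this one. All greased, slides easily.
- drive: The white drive unit; origin under the spindle axis at bench level, axes as the seat's. Flat bare deck 30 mm above the bench (the seat's collar stands 10 mm proud of it), reaching 120 mm from the spindle towards -x, the side facing the robot, from which the wedge is pushed in along +x; 80 mm towards +x and 60 mm to each side.
- wedge_center (a point): Centre of the grip block of the loose yellow forked wedge (0.12 kg), 22 mm above its flat underside. Block 36 x 36 mm, 44 mm tall, with a black band. x points to the tines' tips, z up. Ahead of the block a body 36 mm wide, 19 mm high reaches to 33 mm from here; then two tines run on to 113 mm. Underside and tines are slippery; the wedge slides flat on the deck.
- wedge_tips (a point): Point on the wedge's underside midway between the tips of its tines. Each tine is 7 mm wide, the gap between them 22 mm. Tops slope from 19 mm high at the root, 80 mm back, to 3 mm at the tips (1 in 5). Under a seated hub (near edge 18 mm from the axis, 10 mm over the deck) they touch when the tips are 17 mm past the spindle axis; each further 5 mm lifts it about 1 mm.
- tube_rack: Bystander: orange tube rack 75 x 190 mm, 62 mm tall with its caps; origin at the centre of its underside, long side along y.
- tip_box: Bystander: grey-green lidded tip box 88 x 128 mm, 67 mm tall; origin at the centre of its underside.
- reagent: Bystander: amber bottle, 64 mm diameter, 140 mm tall; origin at the centre of its underside.
- jar: Bystander: white jar, 66 mm diameter, 90 mm tall; origin at the centre of its underside.
- tube: Bystander: capped sample tube lying on the bench along its x, 114 mm long, 21 mm thick; origin under its middle.
- keyboard: Bystander: black keyboard 140 x 430 mm, 20 mm tall; origin at the centre of its underside, long side along y.
Not all that is in view belongs to the job. Of the things that look like the part that bears wedge_center, take the one that is farthest from the robot's base at the start.

How it is judged:
By the outcome, as a careful person would: the job done as asked, in the order asked, and still so for the second after the job is handed in, while the arm keeps its last pose, push and grip.
It also fails if it takes over 59 s, if anything falls off the work surface, if the arm or the gripper's body presses on something with over 40 N, if the wrist force passes 120 N, or if a joint passes its speed limit or range.

ROBOT

A 7-joint arm with a two-finger parallel gripper is mounted at the origin on the work surface. World frame = base frame: x ahead of the robot, y to its left, z up, the work surface at z = 0. Lengths are in m, angles in rad, forces in N, time in s.
With the tool pointing down it reaches from about 0.425 to 0.95 m from the base axis. Payload 4.7 kg.
Tool frame: the origin (TCP) lies on the centre line of the jaws, within the pads' length; the fingertips stand 19 mm ahead of it and the grasp point (between the pads) is the TCP; y points along the fingers, z is the direction in which the jaws open and shut, and the axes are right-handed (so a half turn about y gives the same grasp; the last joint's range is limited). The gripper opens to 85 mm and grips with 20 to 120 N. Pads are 22 mm wide; open, the fingers measure 114 mm over their backs; the gripper's body (76 mm by 85 mm) begins 54 mm behind the grasp point. The pads swing forward as they close: fully open they stand 13 mm farther back than shut.
Start: joints at [1.202, 0.469, -0.049, 1.532, 0.024, 1.141, -0.082], TCP at [0.225, -0.636, 0.25] pointing down, gripper open.
Joint ranges: [-2.59, 2.59], [-0.33, 1.99], [-1.39, 1.29], [0.1, 2.45], [-1.04, 4.18], [0.21, 1.99], [-2.66, 2.66]. Speed limits (rad/s): [2.57, 2.57, 3.14, 3.14, 3.14, 3.14, 3.14].

INTERFACE

Orientations are given as a unit quaternion [w, x, y, z].
In Python, from plant import monitor, eyes, workorder, nets gives the robot as it stands.
- The arm moves only by the tool move_arm, never from a script. Its argument "motion" is a list of rows, each an object with "delta_pos": the shift along the world's x, y, z in mm, a list of three; "turn": the turn, a rotation vector about the world's x, y, z in degrees, a list of three; "jaw": the closure in counts, from 0 (fully open) to 255 (shut). In form: [{"delta_pos": [dx, dy, dz], "turn": [wx, wy, wz], "jaw": jaw}, ...]. A call has 1 to 20 rows; each row is the pose to reach, as a shift and turn from the pose commanded when the call began; what a row does not reach only later rows make up. A row lasts 1/12 s, in which the tool goes at most 41.7 mm and 7.16 degrees, less where a joint would pass 70% of its speed; a pose out of reach is approached as far as the arm can. A call with a gripper value outside its range is refused whole. The fingers move at their own pace and stop on an object; "grip_force" is the grip in N (left out, the last holds). Time passes only in rows, so rows that repeat a pose let the fingers close. It gives the time, the measured TCP pose, the force and the opening at its end, in the units of the state.
- monitor.state(): the state, without advancing time (a new reading comes with each control period).
- eyes.grab_frame(name): name is "side" or "top"; returns a dict with "image" (400x640x3 uint8, blue, green, red), "depth" (400x640 float32, m along the optical axis (not along the pixel's ray), 0 where there is no reading), "fx", "fy", "cx", "cy" (pixels), "R" (3x3) and "t" (3): a world point X has camera coordinates R X + t. Camera axes: x right, y down, z forward; pixel columns grow to the right and rows downward; lengths in m; the calibration is good to about 2 mm. A picture is of the moment at which its call begins.
- workorder.sign_off(): hands the job in, once; it reports no verdict.
Trained networks look in the newest picture that a camera, given by its name, has taken for a name from the list of things; names that differ only in an ending like _2 or _b are one class to them, and where a whole thing is asked for, a point or a joint stands for the part that bears it (a point fixed in the world has none). Each returns a list of dicts, best first, with "p" (0 to 1); they miss things now and then, are a little off and sometimes report something else, mostly with a low value. They report only what shows in the picture. A call takes as long as a camera call. They do not tell look-alikes from the thing itself.
- nets.outline_of(camera, target): "mask" (400x640 bool, what is visible of it).
- nets.tip_of(camera, target): "location" ([x, y, z] in m, in the coordinates of the camera as it stood for that picture, good to about 4 mm: a listed point, or the origin of a listed thing).
The state is a dict: "t": time; "joints": joint angles; "joint_vel": joint speeds; "joint_torque": joint torques, N m; "tcp_pos": TCP position; "orientation": TCP orientation; "wrist_force": force on the tool from outside, world axes, zero at the start; "moment": the same for the moment, N m; "finger_gap": finger opening in m.
Only numpy, scipy, OpenCV 4.12 (cv2) and the standard library are available. Lean on these libraries where they do the work, as an engineer would, in place of code of your own. Each camera call takes 0.05 s, during which the arm holds its last target.

## Working session

There is one attempt and no reset: what is moved stays moved. The work goes in short steps, Python scripts to look and compute and a tool call to move; the robot and the scene stay as the last step left them, time stands still between calls to the robot, and variables do not carry over. Pictures are saved under pics/ and viewed, and the job is handed in when it is done.

Besides the shell and the picture viewer there is one more tool, called as name(argument=value, ...), one argument or row to a line, values as JSON. move_arm: Moves the arm, as the interface text tells. Its arguments: {"type":"object","properties":{"motion":{"type":"array"},"grip_force":{"type":"number"}},"required":["motion"]}

```bash
ls; mkdir -p pics; python3 - <<'E'
from plant import monitor, eyes, workorder, nets
import cv2,numpy as np
s=monitor.state()
for k in s: print(k,np.round(s[k],3))
for n in('side','top'):
    f=eyes.grab_frame(n); cv2.imwrite(f'pics/{n}0.png',f['image'])
    print(n,f['fx'],f['cx'],f['cy'],np.round(f['R'],3).tolist(),np.round(f['t'],3))
    for k in ['carousel_center','seat','drive','wedge_center','wedge_tips','tube_rack','tip_box','reagent','jar','tube','keyboard']:
        for d in nets.tip_of(n,k):
            print(n,k,round(d['p'],2),np.round(f['R'].T@(np.array(d['location'])-f['t']),4))
E
```

```text
pics
t 0.0
joints [ 1.202  0.469 -0.049  1.534  0.024  1.141 -0.082]
joint_vel [-0.001  0.002  0.001  0.001 -0.001 -0.001 -0.001]
joint_torque [ 1.0000e-03 -5.1030e+01 -4.7000e-02 -2.3772e+01  1.1000e-02  8.0000e-03
  0.0000e+00]
tcp_pos [ 0.225 -0.636  0.249]
orientation [ 0.119 -0.12   0.698 -0.696]
wrist_force [0.161 0.685 0.511]
moment [0.035 0.024 0.013]
finger_gap 0.085
side 371.5385783602083 320.71745608439176 203.92763837100586 [[0.95, -0.312, 0.0], [-0.207, -0.631, -0.748], [0.233, 0.711, -0.664]] [-0.534  0.097  1.437]
side carousel_center 0.51 [0.4681 0.3088 0.0256]
side seat 0.76 [ 0.6333 -0.0473  0.0391]
side drive 0.6 [ 0.6357 -0.05    0.002 ]
side drive 0.22 [0.472  0.3095 0.0272]
side wedge_center 0.84 [ 0.4521 -0.2558  0.023 ]
side wedge_center 0.73 [ 0.7702 -0.2583  0.0034]
side wedge_center 0.56 [0.3021 0.0645 0.0284]
side wedge_center 0.42 [ 0.3546 -0.1501  0.0213]
side wedge_center 0.33 [ 0.4191 -0.655   0.0038]
side wedge_tips 0.57 [ 0.5567 -0.2012  0.0046]
side wedge_tips 0.5 [0.412  0.0237 0.0022]
side wedge_tips 0.44 [ 0.1631 -0.2686  0.0015]
side wedge_tips 
[... 515 characters left out ...]
354]
top drive 0.57 [ 0.6353 -0.043  -0.0031]
top wedge_center 0.94 [ 0.4555 -0.2493  0.0246]
top wedge_center 0.65 [0.3026 0.0664 0.0238]
top wedge_center 0.62 [ 0.3589 -0.1431  0.0221]
top wedge_center 0.59 [ 0.2701 -0.2441  0.0205]
top wedge_tips 0.79 [ 0.558  -0.1983 -0.0016]
top wedge_tips 0.79 [ 0.1647 -0.2714 -0.0024]
top wedge_tips 0.64 [ 2.74e-01 -6.81e-02 -2.00e-04]
top wedge_tips 0.59 [ 4.157e-01  2.450e-02 -3.000e-04]
top wedge_tips 0.22 [ 0.457  -0.2476  0.0195]
top tube_rack 0.57 [0.7506 0.2792 0.0012]
top tip_box 0.76 [ 0.7716 -0.2509 -0.0044]
top reagent 0.87 [ 0.5687  0.4826 -0.0008]
top tube 0.57 [ 7.866e-01  4.730e-02 -5.000e-04]
top keyboard 0.82 [ 0.4216 -0.6421 -0.0029]
```

View pics/side0.png

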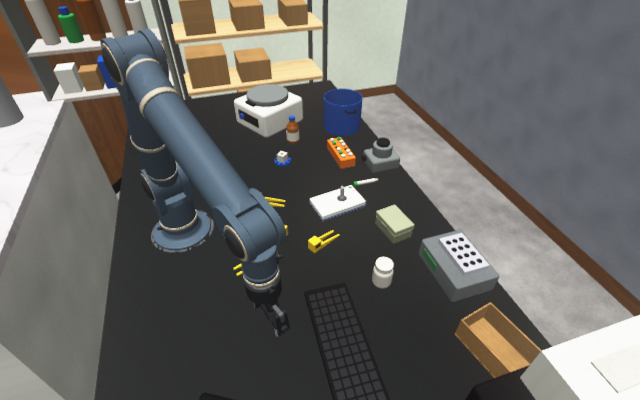

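View pics/top0.png

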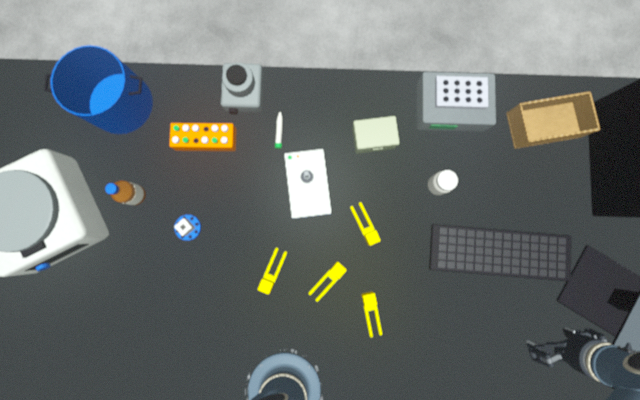

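```bash
cat > h.py <<'E'
from plant import monitor, eyes, workorder, nets
import cv2,numpy as np
def ray2z(f,uv,z):
    uv=np.atleast_2d(uv).astype(float)
    d=np.c_[(uv[:,0]-f['cx'])/f['fx'],(uv[:,1]-f['cy'])/f['fy'],np.ones(len(uv))]@f['R']
    c=-f['R'].T@f['t']
    return c+d*((z-c[2])/d[:,2])[:,None]
def proj(f,X):
    p=np.atleast_2d(X)@f['R'].T+f['t']
    return np.c_[f['fx']*p[:,0]/p[:,2]+f['cx'],f['fy']*p[:,1]/p[:,2]+f['cy']]
def cloud(f):
    h,w=f['depth'].shape; v,u=np.mgrid[:h,:w]; z=f['depth'].astype(float)
    P=np.stack([(u-f['cx'])/f['fx']*z,(v-f['cy'])/f['fy']*z,z],-1)
    W=(P-f['t'])@f['R']; W[z==0]=np.nan
    return W
def crop(f,x0,y0,x1,y1,s,name):
    cv2.imwrite(name,cv2.resize(f['image'][y0:y1,x0:x1],None,fx=s,fy=s,interpolation=cv2.INTER_NEAREST))
E
python3 - <<'E'
from h import *
for n in('top','side'):
    f=eyes.grab_frame(n); W=cloud(f)
    np.savez(f'{n}.npz',**f)
    for k,z in(('drive',.03),('wedge_center',None),('carousel_center',None)):
        for d in nets.outline_of(n,k)[:4]:
            m=d['mask']; P=W[m]; P=P[~np.isnan(P[:,0])]
            r=cv2.minAreaRect(P[:,:2].astype(np.float32)*1000)
            print(n,k,round(d['p'],2),m.sum(),np.argwhere(m).mean(0).round()[::-1],'med',np.median(P,0).round(4),'z95',np.percentile(P[:,2],95).round(4),'rect',np.round(r[0],1),np.round(r[1],1),round(r[2],1))
f=np.load('top.npz'); 
crop(f,340,190,400,250,8,'pics/wc.png'); crop(f,160,200,220,250,8,'pics/cc.png'); crop(f,270,140,345,225,8,'pics/dc.png')
a=[cv2.imread(f'pics/{x}.png') for x in('wc','cc','dc')]
H=max(i.shape[0] for i in a); o=np.hstack([cv2.copyMakeBorder(i,0,H-i.shape[0],0,8,cv2.BORDER_CONSTANT) for i in a]); o=cv2.resize(o,(800,int(o.shape[0]*800/o.shape[1])));cv2.imwrite('pics/crops.png',o)
E
```

```text
top drive 0.61 2567 [307. 184.] med [ 0.6139 -0.0489  0.03  ] z95 0.0338 rect [618.9 -46.3] [207.2 124.2] 8.7
top wedge_center 0.93 407 [366. 228.] med [ 0.4784 -0.2344  0.0181] z95 0.045 rect [ 497.8 -228.1] [129.4  41.5] 27.4
top wedge_center 0.9 407 [330. 279.] med [ 0.3353 -0.1293  0.0181] z95 0.0457 rect [ 318.8 -118.3] [ 43.1 130.4] 48.4
top wedge_center 0.63 277 [269. 280.] med [0.3176 0.0576 0.0373] z95 0.0459 rect [344.8  51. ] [ 37.5 118.7] 71.0
top wedge_center 0.56 333 [371. 310.] med [ 0.2497 -0.2457  0.0204] z95 0.0453 rect [ 227.6 -253.1] [128.   37.7] 13.6
side drive 0.81 1201 [337. 202.] med [ 0.607  -0.0678  0.0317] z95 0.0374 rect [612.1 -39.7] [202.4 160.7] 8.9
side drive 0.17 136 [282. 159.] med [0.4688 0.2947 0.0283] z95 0.0569 rect [473.3 296.4] [70.8 49.9] 8.6
side wedge_center 0.76 313 [319. 241.] med [ 0.4687 -0.2491  0.018 ] z95 0.0473 rect [ 484.1 -221.3] [120.4  70.9] 24.9
side wedge_center 0.62 15 [238. 266.] med [ 0.1764 -0.2544  0.007 ] z95 0.0112 rect [ 177.9 -250.6] [18.9 12.9] 60.1
side wedge_center 0.31 556 [340. 152.] med [0.7366 0.2344 0.0512] z95 0.0648 rect [748.2 267. ] [ 76.2 194.1] 0.8
side carousel_center 0.53 166 [282. 158.] med [0.4687 0.2954 0.0282] z95 0.0572 rect [471.2 298.6] [62.9 70.2] 83.3
```

View pics/crops.png

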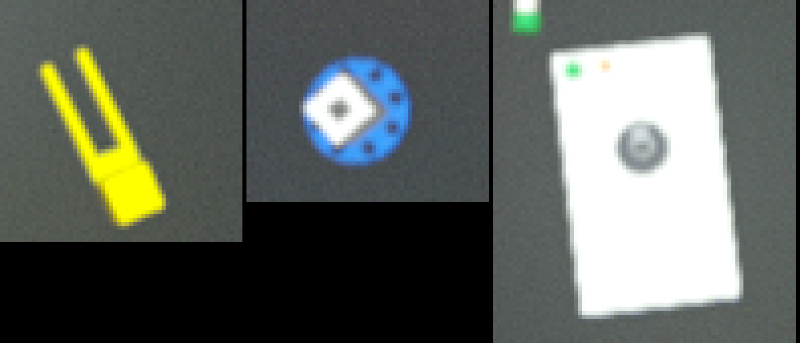

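```bash
cat > fit.py <<'E'
from h import *
from scipy.optimize import minimize
S=8
def box(x0,x1,y0,y1,z0,z1): return np.array([[x,y,z] for x in(x0,x1) for y in(y0,y1) for z in(z0,z1)],float)
def tine(s):
    y0,y1=sorted((s*11,s*18)); return np.array([[33,y0,-22],[33,y1,-22],[33,y0,-3],[33,y1,-3],[113,y0,-22],[113,y1,-22],[113,y0,-19],[113,y1,-19]],float)
WEDGE=[box(-18,18,-18,18,-22,22),box(18,33,-18,18,-22,-3),tine(1),tine(-1)]
DRIVE=[box(-120,80,-60,60,0,30)]
HUB=[box(-18,18,-18,18,-9,27)]
a=np.linspace(0,2*np.pi,48)
DISC=[np.vstack([np.c_[38*np.cos(a),38*np.sin(a),0*a+z] for z in(-19,-9)])]
def render(f,parts,x,y,yaw,z0,roi):
    c,s=np.cos(yaw),np.sin(yaw); x0,y0,x1,y1=roi
    im=np.zeros(((y1-y0)*S,(x1-x0)*S),np.uint8)
    for p in parts:
        X=np.c_[x+(c*p[:,0]-s*p[:,1])/1e3,y+(s*p[:,0]+c*p[:,1])/1e3,z0+p[:,2]/1e3]
        q=(proj(f,X)-[x0-.5,y0-.5])*S-.5
        cv2.fillConvexPoly(im,cv2.convexHull(np.round(q*16).astype(np.int32)),255,shift=4)
    return cv2.resize(im,(x1-x0,y1-y0),interpolation=cv2.INTER_AREA)/255.
def fit(f,parts,soft,init,z0,fixyaw=False,margin=45):
    u,v=proj(f,[init[0],init[1],z0])[0].astype(int)
    roi=(max(u-margin,0),max(v-margin,0),min(u+margin,640),min(v+margin,400))
    T=soft[roi[1]:roi[3],roi[0]:roi[2]]
    def cost(q):
        d=render(f,parts,init[0]+q[0]/1e3,init[1]+q[1]/1e3,init[2]+(0 if fixyaw else q[2]/50),z0,roi)-T
        return (d**2).sum()
    best=None
    for st in([3,3,3],[-3,-3,-6],[6,-4,6]):
        n=2 if fixyaw else 3
        sim=np.zeros((n+1,n)); sim[1:]=np.diag(st[:n]); 
        r=minimize(cost,np.zeros(n),method='Nelder-Mead',options=dict(initial_simplex=sim,xatol=.02,fatol=.01,maxiter=300))
        if best is None or r.fun<best.fun: best=r
    q=best.x
    return init[0]+q[0]/1e3,init[1]+q[1]/1e3,np.degrees(init[2]+(0 if fixyaw else q[2]/50)),best.fun,T.sum()
def masks(f):
    b,g,r=[f['image'][...,i].astype(float) for i in range(3)]
    yel=np.clip((np.minimum(r,g)-b-5)/180,0,1)
    blu=np.clip((b-r-20)/120,0,1)
    whi=np.clip((np.minimum(np.minimum(r,g),b)-70)/150,0,1)
    return yel,blu,whi
E
python3 - <<'E'
from fit import *
for n in('top','side'):
    f=dict(np.load(n+'.npz')); yel,blu,whi=masks(f)
    print(n,'cam',(-f['R'].T@f['t']).round(3))
    np.set_printoptions(precision=4,suppress=True)
    u,v=proj(f,[.472,.309,.027])[0].astype(int); print(f['image'][v-2:v+3,u].tolist())
    print('wedge',np.array(fit(f,WEDGE,yel,(.455,-.25,.478),.022)))
    dw=np.array(fit(f,DRIVE,np.clip(whi,0,1),(.635,-.046,.15),0,margin=60)); print('drive',dw)
    d=np.array(fit(f,DISC+HUB,np.maximum(blu,whi),(.472,.309,.8),.027,fixyaw=True,margin=25)); print('disc',d)
    # sweep yaw for hub
    for y in(10,30,50,70): print('hub',np.array(fit(f,HUB,whi,(d[0],d[1],np.radians(y)),.027,margin=25)))
E
```

```text
top cam [ 0.439 -0.086  1.131]
[[255, 255, 255], [255, 255, 255], [255, 255, 255], [255, 255, 255], [255, 255, 255]]
wedge [  0.4569  -0.2488  26.3631 261.6021 708.8889]
drive [   0.6374   -0.0453    8.6821  623.9376 4313.3333]
disc [  0.4722   0.314   45.8366  48.4966 547.825 ]
hub [  0.4727   0.317   43.6998  13.7787 256.3333]
hub [  0.4727   0.3172  44.1475  13.8193 256.3333]
hub [  0.4726   0.3172  44.2296  13.8307 256.3333]
hub [  0.4727   0.317   43.6506  13.76   256.3333]
side cam [ 0.192 -1.127  1.027]
[[204, 217, 221], [129, 138, 142], [128, 138, 142], [128, 138, 142], [129, 139, 142]]
wedge [  0.4569  -0.2497  26.6394 102.5306 304.2   ]
drive [   0.6381   -0.042     8.8212  679.5653 1815.5667]
disc [  0.4721   0.3138  45.8366  58.2248 178.545 ]
hub [  0.4741   0.3171 -15.6512  47.6915 125.66  ]
hub [  0.4729   0.3144  58.6153  49.4729 125.66  ]
hub [  0.4724   0.3171  67.7655  47.9709 125.66  ]
hub [  0.4745   0.3174  75.4873  47.9195 125.66  ]
```

```bash
python3 - <<'E'
from fit import *
np.set_printoptions(precision=4,suppress=True)
for n in('top','side'):
    f=dict(np.load(n+'.npz')); W=cloud(f); yel,blu,whi=masks(f)
    m=(abs(W[...,0]-.637)<.04)&(abs(W[...,1]+.045)<.04)&(W[...,2]>.05)
    P=W[m]; print(n,'spindle',len(P),P.mean(0) if len(P) else '',P.max(0) if len(P) else '')
    for p in P[:12]: print('   ',p)
    m=(abs(W[...,0]-.472)<.05)&(abs(W[...,1]-.312)<.05)&(W[...,2]>.048)
    P=W[m]; print('hubtop',len(P),P.mean(0),(P.max(0)+P.min(0))/2)
    m=(abs(W[...,0]-.457)<.05)&(abs(W[...,1]+.249)<.05)&(W[...,2]>.038)
    P=W[m]; print('wedgetop',len(P),P.mean(0),(P.max(0)+P.min(0))/2)
f=dict(np.load('top.npz'))
def draw(im,parts,x,y,yaw,z0,col,s,o):
    c,si=np.cos(yaw),np.sin(yaw)
    for p in parts:
        X=np.c_[x+(c*p[:,0]-si*p[:,1])/1e3,y+(si*p[:,0]+c*p[:,1])/1e3,z0+p[:,2]/1e3]
        q=(proj(f,X)-o+.5)*s
        cv2.polylines(im,[cv2.convexHull(np.round(q).astype(np.int32))],True,col,1)
def ov(o,w,h,s,L,name):
    im=cv2.resize(f['image'][o[1]:o[1]+h,o[0]:o[0]+w],None,fx=s,fy=s,interpolation=cv2.INTER_NEAREST)
    for parts,pose,z in L: draw(im,parts,pose[0],pose[1],np.radians(pose[2]),z,(0,0,255),s,np.array(o))
    return im
SP=[np.vstack([box(-6,6,-6,6,40,86),box(-3,3,-3,3,92,92)])]; CO=[np.c_[9*np.cos(a),9*np.sin(a),0*a+40]]
dr=(.6374,-.0453,8.7)
A=ov((275,140),65,85,6,[(DRIVE,dr,0),(SP,dr,0),(CO,dr,0)],'')
B=ov((165,205),45,42,6,[(HUB,(.472,.3135,44),.027),([box(-18,18,-18,18,27,27)],(.472,.3135,44),.027),([box(-7,7,-7,7,27,27)],(.472,.3135,44),.027),(DISC,(.472,.3135,44),.027)],'')
C=ov((343,195),45,55,6,[(WEDGE,(.4569,-.249,26.5),.022)],'')
H=max(i.shape[0] for i in(A,B,C)); cv2.imwrite('pics/ov.png',cv2.resize(np.hstack([cv2.copyMakeBorder(i,0,H-i.shape[0],0,4,cv2.BORDER_CONSTANT) for i in(A,B,C)]),(800,430)))
E
```

```text
top spindle 26 [ 0.6333 -0.0466  0.0807] [ 0.6419 -0.0401  0.0926]
    [ 0.6419 -0.0487  0.087 ]
    [ 0.6385 -0.0401  0.0884]
    [ 0.6379 -0.0432  0.0918]
    [ 0.6382 -0.046   0.0904]
    [ 0.6382 -0.0489  0.0913]
    [ 0.6361 -0.0401  0.0855]
    [ 0.6352 -0.0432  0.0908]
    [ 0.6355 -0.046   0.0894]
    [ 0.635  -0.049   0.0926]
    [ 0.6366 -0.0517  0.0847]
    [ 0.6321 -0.0433  0.0917]
    [ 0.6321 -0.0462  0.0922]
hubtop 145 [0.471  0.3116 0.0538] [0.471  0.3113 0.0547]
wedgetop 148 [ 0.4548 -0.2472  0.043 ] [ 0.4542 -0.2478  0.0427]
side spindle 35 [ 0.6333 -0.0525  0.0747] [ 0.6413 -0.0449  0.095 ]
    [ 0.6373 -0.0449  0.0932]
    [ 0.6326 -0.0464  0.0904]
    [ 0.6342 -0.053   0.095 ]
    [ 0.6393 -0.0512  0.0924]
    [ 0.6287 -0.0458  0.0857]
    [ 0.6309 -0.0509  0.0891]
    [ 0.6329 -0.0566  0.093 ]
    [ 0.6382 -0.0543  0.0899]
    [ 0.628  -0.048   0.0824]
    [ 0.629  -0.0561  0.0884]
    [ 0.6328 -0.0574  0.0885]
    [ 0.6389 -0.0532  0.0837]
hubtop 51 [0.4696 0.3056 0.0547] [0.4712 0.3047 0.0543]
wedgetop 90 [ 0.4532 -0.255   0.0449] [ 0.4533 -0.2531  0.0446]
```

View pics/ov.png

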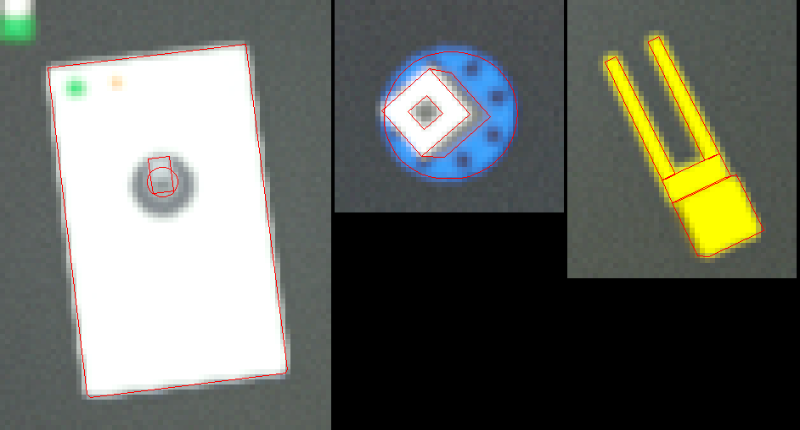

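```bash
python3 - <<'E'
from h import *
from scipy.spatial.transform import Rotation as R
s=monitor.state(); q=s['orientation']; r=R.from_quat([q[1],q[2],q[3],q[0]])
print(r.as_matrix().round(3)); M=r.as_matrix(); z=M[:,2]; print('z yaw',np.degrees(np.arctan2(z[1],z[0])), s['tcp_pos'], 'az',np.degrees(np.arctan2(s['tcp_pos'][1],s['tcp_pos'][0])))
# tilt correction for tool y -> -Z
y=M[:,1]; print('tilt rotvec deg',np.degrees(np.cross(y,[0,0,-1])))
E
```

```text
[[-0.943  0.     0.333]
 [-0.333 -0.    -0.943]
 [-0.    -1.     0.   ]]
z yaw -70.52742765861153 [ 0.22505417 -0.63640015  0.25035844] az -70.5245588639983
tilt rotvec deg [0.0047054  0.00515396 0.        ]
```

move_arm(
  motion=[
    {"delta_pos": [325,436,0],"turn": [0,0,85],"jaw": 0},
    {"delta_pos": [325,436,0],"turn": [0,0,85],"jaw": 0},
    {"delta_pos": [325,436,0],"turn": [0,0,85],"jaw": 0},
    {"delta_pos": [325,436,0],"turn": [0,0,85],"jaw": 0},
    {"delta_pos": [325,436,0],"turn": [0,0,85],"jaw": 0},
    {"delta_pos": [325,436,0],"turn": [0,0,85],"jaw": 0},
    {"delta_pos": [325,436,0],"turn": [0,0,85],"jaw": 0},
    {"delta_pos": [325,436,0],"turn": [0,0,85],"jaw": 0},
    {"delta_pos": [325,436,0],"turn": [0,0,85],"jaw": 0},
    {"delta_pos": [325,436,0],"turn": [0,0,85],"jaw": 0},
    {"delta_pos": [325,436,0],"turn": [0,0,85],"jaw": 0},
    {"delta_pos": [325,436,0],"turn": [0,0,85],"jaw": 0},
    {"delta_pos": [325,436,0],"turn": [0,0,85],"jaw": 0},
    {"delta_pos": [247,949,-60],"turn": [0,0,114.5],"jaw": 0},
    {"delta_pos": [247,949,-60],"turn": [0,0,114.5],"jaw": 0},
    {"delta_pos": [247,949,-60],"turn": [0,0,114.5],"jaw": 0},
    {"delta_pos": [247,949,-60],"turn": [0,0,114.5],"jaw": 0},
    {"delta_pos": [247,949,-60],"turn": [0,0,114.5],"jaw": 0},
    {"delta_pos": [247,949,-60],"turn": [0,0,114.5],"jaw": 0},
    {"delta_pos": [247,949,-60],"turn": [0,0,114.5],"jaw": 0},
  ],
)

```text
t: 3.27
tcp_pos: [0.5056, 0.086, 0.217]
orientation: [0.651, -0.651, 0.276, -0.277]
wrist_force: [0.6, -0.0, -0.6]
finger_gap: 0.0853
```

move_arm(
  motion=[
    {"delta_pos": [-34,210,-37],"turn": [0,0,0],"jaw": 0},
    {"delta_pos": [-34,210,-37],"turn": [0,0,0],"jaw": 0},
    {"delta_pos": [-34,210,-37],"turn": [0,0,0],"jaw": 0},
    {"delta_pos": [-34,210,-37],"turn": [0,0,0],"jaw": 0},
    {"delta_pos": [-34,210,-37],"turn": [0,0,0],"jaw": 0},
    {"delta_pos": [-34,210,-37],"turn": [0,0,0],"jaw": 0},
    {"delta_pos": [-34,210,-37],"turn": [0,0,0],"jaw": 0},
    {"delta_pos": [-34,210,-37],"turn": [0,0,0],"jaw": 0},
  ],
)

```text
t: 3.93
tcp_pos: [0.472, 0.2943, 0.1798]
orientation: [-0.651, 0.651, -0.276, 0.276]
wrist_force: [0.5, -0.7, 0.4]
finger_gap: 0.0856
```

```bash
cat >> h.py <<'E'
from scipy.spatial.transform import Rotation as Ro
def st():
    s=monitor.state(); q=s['orientation']; M=Ro.from_quat([q[1],q[2],q[3],q[0]]).as_matrix()
    z=M[:,2]; y=M[:,1]
    print('t',round(s['t'],2),'tcp',np.round(np.array(s['tcp_pos'])*1e3,1),'zyaw',round(np.degrees(np.arctan2(z[1],z[0])),2),'tilt',np.degrees(np.cross(y,[0,0,-1])).round(2),'F',np.round(s['wrist_force'],1),'M',np.round(s['moment'],2),'gap',round(s['finger_gap']*1e3,1),'vel',np.abs(s['joint_vel']).max().round(3),'j',np.round(s['joints'],2))
    return s
E
python3 - <<'E'
from fit import *
st()
np.set_printoptions(precision=4,suppress=True)
f=eyes.grab_frame('top'); crop(f,150,180,250,260,8,'pics/g1.png')
g=eyes.grab_frame('side'); crop(g,220,90,340,190,6,'pics/g2.png')
E
```

```text
t 3.93 tcp [472.  294.3 179.8] zyaw 44.02 tilt [ 0.04 -0.02  0.  ] F [ 0.5 -0.7  0.4] M [-0.06 -0.   -0.06] gap 85.6 vel 0.04 j [-0.06  0.45 -0.75  1.86  0.37  0.97 -0.2 ]
```

View pics/g2.png

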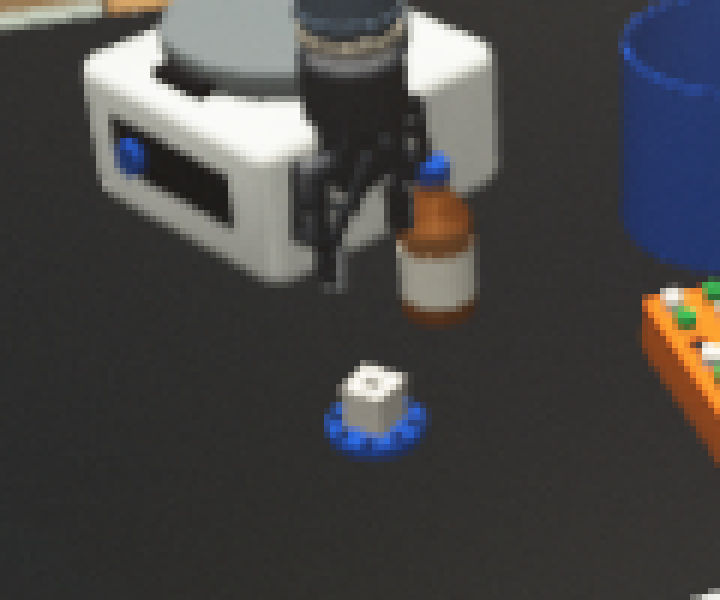

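move_arm(
  motion=[
    {"delta_pos": [0,19,-30],"turn": [0,0,0],"jaw": 0},
    {"delta_pos": [0,19,-60],"turn": [0,0,0],"jaw": 0},
    {"delta_pos": [0,19,-90],"turn": [0,0,0],"jaw": 0},
    {"delta_pos": [0,19,-115],"turn": [0,0,0],"jaw": 0},
    {"delta_pos": [0,19,-130],"turn": [0,0,0],"jaw": 0},
    {"delta_pos": [0,19,-136],"turn": [0,0,0],"jaw": 0},
    {"delta_pos": [0,19,-136],"turn": [0,0,0],"jaw": 60},
    {"delta_pos": [0,19,-136],"turn": [0,0,0],"jaw": 90},
  ],
  grip_force=30,
)

```text
t: 4.7
tcp_pos: [0.473, 0.3128, 0.0447]
orientation: [0.651, -0.65, 0.277, -0.277]
wrist_force: [0.8, 0.7, 0.3]
finger_gap: 0.0639
```

```bash
python3 - <<'E'
from fit import *
st()
f=eyes.grab_frame('top'); A=cv2.resize(f['image'][190:250,150:230],None,fx=5,fy=5,interpolation=cv2.INTER_NEAREST)
g=eyes.grab_frame('side'); B=cv2.resize(g['image'][130:190,250:330],None,fx=5,fy=5,interpolation=cv2.INTER_NEAREST)
cv2.imwrite('pics/g3.png',np.hstack([A,B]))
E
```

```text
t 4.7 tcp [473.  312.8  44.7] zyaw 43.86 tilt [-0.02  0.06  0.  ] F [0.8 0.7 0.3] M [ 0.06 -0.04  0.  ] gap 63.9 vel 0.016 j [-0.19  0.64 -0.63  1.93  0.55  0.74 -0.37]
```

View pics/g3.png

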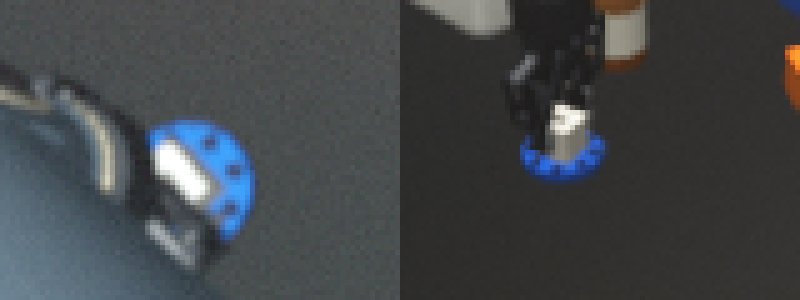

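move_arm(
  motion=[
    {"delta_pos": [0,0,0],"turn": [0,0,0],"jaw": 150},
    {"delta_pos": [0,0,0],"turn": [0,0,0],"jaw": 200},
    {"delta_pos": [0,0,0],"turn": [0,0,0],"jaw": 220},
    {"delta_pos": [0,0,0],"turn": [0,0,0],"jaw": 220},
    {"delta_pos": [0,0,0],"turn": [0,0,0],"jaw": 220},
    {"delta_pos": [0,0,0],"turn": [0,0,0],"jaw": 220},
  ],
  grip_force=40,
)

```text
t: 5.3
tcp_pos: [0.4724, 0.3134, 0.0452]
orientation: [0.651, -0.651, 0.276, -0.277]
wrist_force: [-2.1, -3.0, 7.0]
finger_gap: 0.0353
```

```bash
python3 - <<'E'
from fit import *
st()
E
```

```text
t 5.3 tcp [472.4 313.4  45.2] zyaw 43.95 tilt [0.03 0.08 0.  ] F [-2.1 -3.   7. ] M [-0.47  0.31 -0.06] gap 35.3 vel 0.002 j [-0.19  0.64 -0.63  1.93  0.55  0.74 -0.37]
```

move_arm(
  motion=[
    {"delta_pos": [0,0,10],"turn": [0,0,0],"jaw": 220},
    {"delta_pos": [0,0,35],"turn": [0,0,0],"jaw": 220},
    {"delta_pos": [0,0,65],"turn": [0,0,0],"jaw": 220},
    {"delta_pos": [0,0,95],"turn": [0,0,0],"jaw": 220},
    {"delta_pos": [0,0,120],"turn": [0,0,0],"jaw": 220},
    {"delta_pos": [0,0,138],"turn": [0,0,0],"jaw": 220},
    {"delta_pos": [0,0,140],"turn": [0,0,0],"jaw": 220},
    {"delta_pos": [0,0,140],"turn": [0,0,0],"jaw": 220},
  ],
)

```text
t: 5.97
tcp_pos: [0.4723, 0.3138, 0.1851]
orientation: [0.652, -0.65, 0.276, -0.277]
wrist_force: [-0.3, -0.5, -2.0]
finger_gap: 0.0351
```

```bash
python3 - <<'E'
from fit import *
st()
f=eyes.grab_frame('top'); A=cv2.resize(f['image'][180:250,130:230],None,fx=4,fy=4,interpolation=cv2.INTER_NEAREST)
g=eyes.grab_frame('side'); B=cv2.resize(g['image'][90:160,240:340],None,fx=4,fy=4,interpolation=cv2.INTER_NEAREST)
cv2.imwrite('pics/g4.png',np.hstack([A,B]))
for n,ff in(('top',f),('side',g)):
  for d in nets.tip_of(n,'carousel_center'): print(n,d['p'],ff['R'].T@(np.array(d['location'])-ff['t']))
E
```

```text
t 5.97 tcp [472.3 313.8 185.1] zyaw 43.97 tilt [-0.07  0.14  0.  ] F [-0.3 -0.5 -2. ] M [-0.03  0.07  0.02] gap 35.1 vel 0.041 j [-0.09  0.46 -0.75  1.83  0.38  0.99 -0.23]
top 0.98 [0.47753071 0.31314081 0.16798563]
top 0.68 [7.48443072e-01 2.82049063e-01 5.75845153e-04]
side 0.72 [0.47213817 0.31054019 0.16726959]
side 0.44 [ 0.62394067 -0.46048351  0.0024501 ]
side 0.16 [ 5.57990454e-01 -2.02158294e-01  3.66238845e-04]
```

View pics/g4.png

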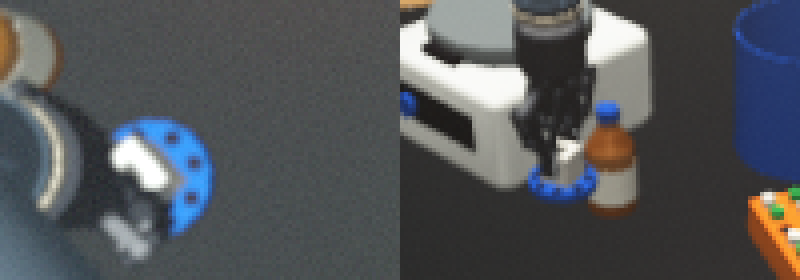

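move_arm(
  motion=[
    {"delta_pos": [16,-35,0],"turn": [0,0,-5],"jaw": 220},
    {"delta_pos": [32,-70,0],"turn": [0,0,-10],"jaw": 220},
    {"delta_pos": [48,-105,0],"turn": [0,0,-15],"jaw": 220},
    {"delta_pos": [64,-140,0],"turn": [0,0,-20],"jaw": 220},
    {"delta_pos": [80,-175,0],"turn": [0,0,-25],"jaw": 220},
    {"delta_pos": [96,-210,0],"turn": [0,0,-30],"jaw": 220},
    {"delta_pos": [112,-245,0],"turn": [0,0,-33],"jaw": 220},
    {"delta_pos": [128,-280,0],"turn": [0,0,-35.3],"jaw": 220},
    {"delta_pos": [144,-315,0],"turn": [0,0,-35.3],"jaw": 220},
    {"delta_pos": [156,-340,0],"turn": [0,0,-35.3],"jaw": 220},
    {"delta_pos": [162,-354,0],"turn": [0,0,-35.3],"jaw": 220},
    {"delta_pos": [164,-359,0],"turn": [0,0,-35.3],"jaw": 220},
    {"delta_pos": [164,-359,0],"turn": [0,0,-35.3],"jaw": 220},
    {"delta_pos": [164,-359,0],"turn": [0,0,-35.3],"jaw": 220},
  ],
)

```text
t: 7.33
tcp_pos: [0.6352, -0.043, 0.1834]
orientation: [0.537, -0.537, 0.461, -0.459]
wrist_force: [-0.8, 0.6, -2.7]
finger_gap: 0.0355
```

```bash
python3 - <<'E'
from fit import *
s=st(); np.set_printoptions(precision=4,suppress=True)
f=eyes.grab_frame('top'); A=cv2.resize(f['image'][120:220,250:350],None,fx=4,fy=4,interpolation=cv2.INTER_NEAREST)
g=eyes.grab_frame('side'); B=cv2.resize(g['image'][130:230,290:390],None,fx=4,fy=4,interpolation=cv2.INTER_NEAREST)
cv2.imwrite('pics/g5.png',np.hstack([A,B]))
for n,ff in(('top',f),('side',g)):
  for d in nets.tip_of(n,'carousel_center')[:1]: print(n,d['p'],ff['R'].T@(np.array(d['location'])-ff['t']))
  for d in nets.tip_of(n,'seat')[:2]: print(n,'seat',d['p'],ff['R'].T@(np.array(d['location'])-ff['t']))
E
```

```text
t 7.33 tcp [635.2 -43.  183.4] zyaw 8.83 tilt [-0.11 -0.09 -0.  ] F [-0.8  0.6 -2.7] M [0.07 0.03 0.04] gap 35.5 vel 0.018 j [ 0.37  0.52 -0.52  1.68  0.29  1.02 -0.09]
side seat 0.63 [ 0.6366 -0.0505  0.0396]
```

View pics/g5.png

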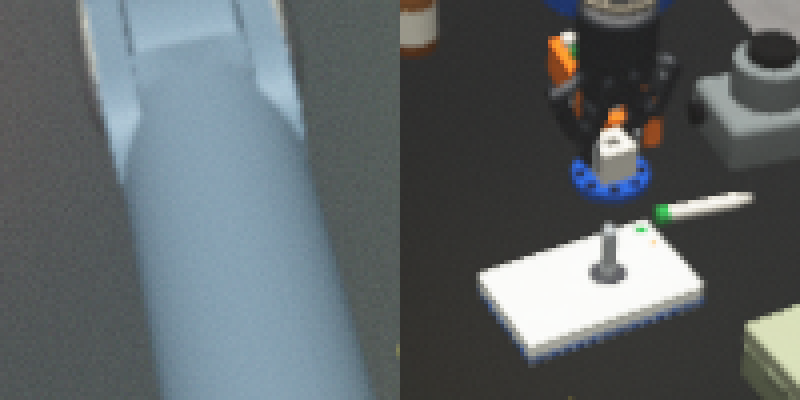

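```bash
cat > fd.py <<'E'
from fit import *
np.set_printoptions(precision=4,suppress=True)
HUBF=[box(-18,18,-18,18,-27,27)]
def fitdisc(f,init,z0,margin=22):
    yel,blu,whi=masks(f)
    u,v=proj(f,[init[0],init[1],z0])[0].astype(int)
    roi=(u-margin,v-margin,u+margin,v+margin); T=blu[roi[1]:roi[3],roi[0]:roi[2]]
    def cost(q):
        a=render(f,DISC,init[0]+q[0]/1e3,init[1]+q[1]/1e3,0,z0,roi)*(1-render(f,[box(-18,18,-18,18,-9,27)],init[0]+q[0]/1e3,init[1]+q[1]/1e3,init[2],z0,roi))
        return ((a-T)**2).sum()
    r=minimize(cost,[0,0],method='Nelder-Mead',options=dict(initial_simplex=[[0,0],[4,0],[0,4]],xatol=.02,fatol=.01))
    return init[0]*1e3+r.x[0],init[1]*1e3+r.x[1],r.fun,T.sum()
E
python3 - <<'E'
from fd import *
f0=dict(np.load('side.npz')); f=eyes.grab_frame('side')
print('bench side',np.array(fitdisc(f0,(.472,.313,.77),.027)),'bench top',np.array(fitdisc(dict(np.load('top.npz')),(.472,.313,.77),.027)))
s=st(); x,y=s['tcp_pos'][:2]
print('held',np.array(fitdisc(f,(x,y,.154),.1834-.0182)))
def ov(f,o,w,h,s,L):
    im=cv2.resize(f['image'][o[1]:o[1]+h,o[0]:o[0]+w],None,fx=s,fy=s,interpolation=cv2.INTER_NEAREST)
    for parts,(x,y,yaw),z0 in L:
        c,si=np.cos(yaw),np.sin(yaw)
        for p in parts:
            X=np.c_[x+(c*p[:,0]-si*p[:,1])/1e3,y+(si*p[:,0]+c*p[:,1])/1e3,z0+p[:,2]/1e3]
            q=(proj(f,X)-np.array(o)+.5)*s
            cv2.polylines(im,[cv2.convexHull(np.round(q).astype(np.int32))],True,(0,0,255),1)
    return im
SP=[box(-6,6,-6,6,40,86),box(-3,3,-3,3,92,92)]; CO=[np.c_[9*np.cos(a),9*np.sin(a),0*a+40]]
d=(.6365,-.0455,.152)
cv2.imwrite('pics/o5.png',ov(f,(400,150),80,80,7,[(SP,d,0),(CO,d,0),(DRIVE,d,0),(HUB,(x,y,.154),.1652),(DISC,(x,y,.154),.1652)]))
E
```

```text
bench side [472.0619 313.7985   7.2323  64.6583] bench top [472.4618 314.6051  33.2637 314.2667]
t 7.68 tcp [635.9 -44.5 184.2] zyaw 8.75 tilt [-0.01  0.02  0.  ] F [ 0.4 -0.7 -2.6] M [ 0.03  0.05 -0.04] gap 35.1 vel 0.005 j [ 0.37  0.52 -0.52  1.68  0.29  1.02 -0.09]
held [637.5651 -43.1472  15.4748  92.9833]
```

View pics/o5.png

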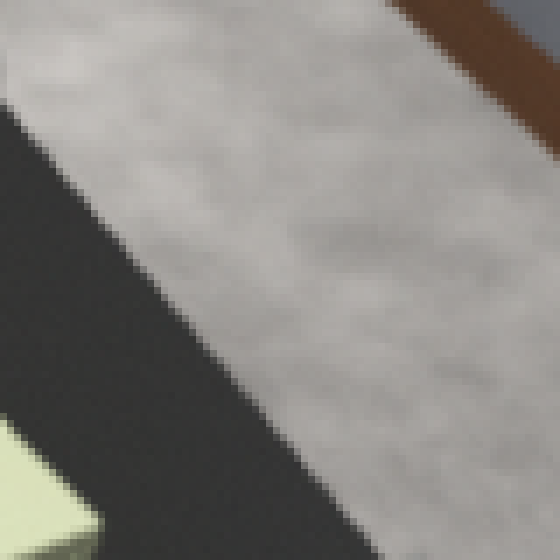

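```bash
cat >> fd.py <<'E'
def ov(f,o,w,h,s,L):
    im=cv2.resize(f['image'][o[1]:o[1]+h,o[0]:o[0]+w],None,fx=s,fy=s,interpolation=cv2.INTER_NEAREST)
    for parts,(x,y,yaw),z0 in L:
        c,si=np.cos(yaw),np.sin(yaw)
        for p in parts:
            X=np.c_[x+(c*p[:,0]-si*p[:,1])/1e3,y+(si*p[:,0]+c*p[:,1])/1e3,z0+p[:,2]/1e3]
            q=(proj(f,X)-np.array(o)+.5)*s
            cv2.polylines(im,[cv2.convexHull(np.round(q).astype(np.int32))],True,(0,0,255),1)
    return im
SP=[box(-6,6,-6,6,40,86),box(-3,3,-3,3,92,92)]; CO=[np.c_[9*np.cos(a),9*np.sin(a),0*a+40]]
E
python3 - <<'E'
from fd import *
f=eyes.grab_frame('side'); s=st(); x,y=.6365,-.0445
d=(.6365,-.0455,.152)
cv2.imwrite('pics/o6.png',ov(f,(300,150),80,75,8,[(SP,d,0),(CO,d,0),(DRIVE,d,0),(HUB,(x,y,.154),.1660),(DISC,(x,y,.154),.1660)]))
E
```

```text
t 7.73 tcp [635.9 -44.9 184.1] zyaw 8.73 tilt [-0.    0.01  0.  ] F [ 0.4  1.3 -2.5] M [ 0.01  0.01 -0.01] gap 35.4 vel 0.005 j [ 0.37  0.52 -0.52  1.68  0.29  1.02 -0.09]
```

View pics/o6.png

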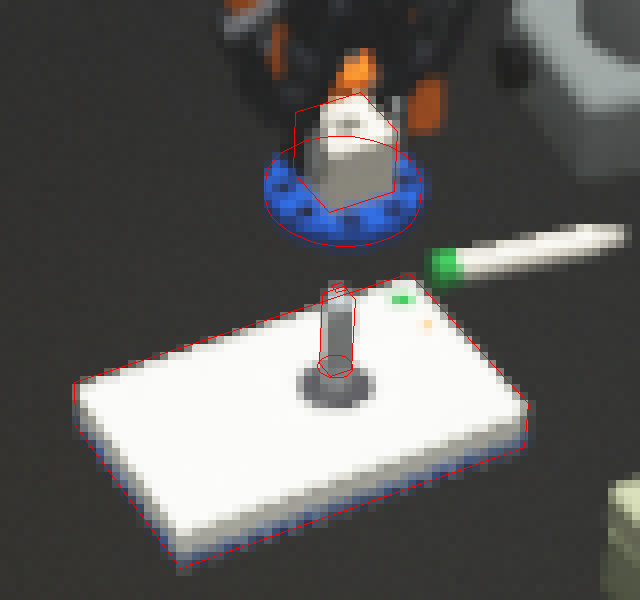

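move_arm(
  motion=[
    {"delta_pos": [0,-1,-20],"turn": [0,0,0],"jaw": 220},
    {"delta_pos": [0,-1,-38],"turn": [0,0,0],"jaw": 220},
    {"delta_pos": [0,-1,-44],"turn": [0,0,0],"jaw": 220},
    {"delta_pos": [0,-1,-47],"turn": [0,0,0],"jaw": 220},
    {"delta_pos": [0,-1,-49],"turn": [0,0,0],"jaw": 220},
    {"delta_pos": [0,-1,-50.5],"turn": [0,0,0],"jaw": 220},
    {"delta_pos": [0,-1,-50.5],"turn": [0,0,0],"jaw": 220},
  ],
)

```text
t: 8.32
tcp_pos: [0.6365, -0.0464, 0.1341]
orientation: [0.537, -0.536, 0.46, -0.461]
wrist_force: [0.3, 1.0, -2.8]
finger_gap: 0.0354
```

```bash
python3 - <<'E'
from fd import *
s=st()
f=eyes.grab_frame('side');crop(f,300,140,380,215,8,'pics/o7.png');st()
E
```

```text
t 8.32 tcp [636.5 -46.4 134.1] zyaw 8.67 tilt [-0.01  0.07  0.  ] F [ 0.3  1.  -2.8] M [ 0.04 -0.03 -0.01] gap 35.4 vel 0.007 j [ 0.36  0.58 -0.5   1.72  0.33  0.93 -0.12]
t 8.37 tcp [636.5 -46.5 134.2] zyaw 8.67 tilt [-0.    0.08  0.  ] F [-0.2  0.4 -1.8] M [ 0.05 -0.01 -0.01] gap 35.4 vel 0.003 j [ 0.36  0.58 -0.5   1.72  0.33  0.93 -0.12]
```

View pics/o7.png

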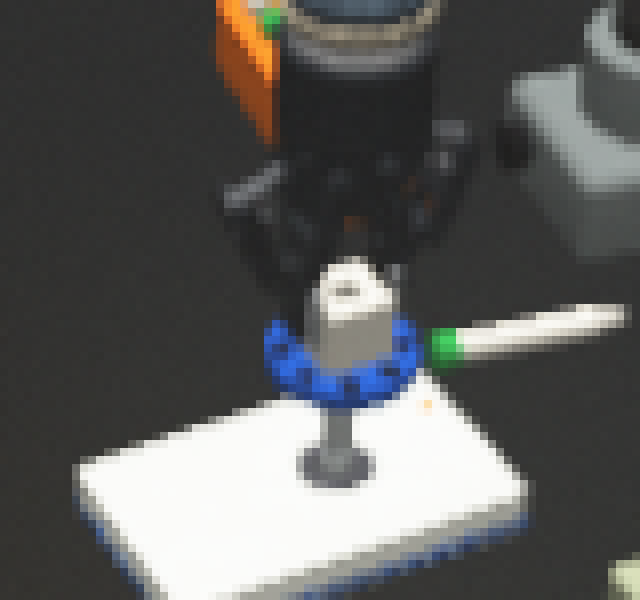

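move_arm(
  motion=[
    {"delta_pos": [0,0,-2],"turn": [0,0,0],"jaw": 220},
    {"delta_pos": [0,0,-3.5],"turn": [0,0,0],"jaw": 220},
    {"delta_pos": [0,0,-5],"turn": [0,0,0],"jaw": 220},
    {"delta_pos": [0,0,-5],"turn": [0,0,0],"jaw": 220},
  ],
)

```text
t: 8.7
tcp_pos: [0.6358, -0.0466, 0.1281]
orientation: [-0.536, 0.536, -0.461, 0.461]
wrist_force: [-0.5, 0.7, -2.6]
finger_gap: 0.0354
```

```bash
python3 - <<'E'
from fd import *
s=st()
E
```

```text
t 8.7 tcp [635.8 -46.6 128.1] zyaw 8.67 tilt [-0.   -0.03 -0.  ] F [-0.5  0.7 -2.6] M [0.01 0.04 0.02] gap 35.4 vel 0.003 j [ 0.36  0.58 -0.49  1.72  0.33  0.92 -0.12]
```

move_arm(
  motion=[
    {"delta_pos": [0,0,-4],"turn": [0,0,0],"jaw": 220},
    {"delta_pos": [0,0,-8],"turn": [0,0,0],"jaw": 220},
    {"delta_pos": [0,0,-13],"turn": [0,0,0],"jaw": 220},
    {"delta_pos": [0,0,-18],"turn": [0,0,0],"jaw": 220},
    {"delta_pos": [0,0,-23],"turn": [0,0,0],"jaw": 220},
    {"delta_pos": [0,0,-28],"turn": [0,0,0],"jaw": 220},
    {"delta_pos": [0,0,-33],"turn": [0,0,0],"jaw": 220},
    {"delta_pos": [0,0,-37],"turn": [0,0,0],"jaw": 220},
    {"delta_pos": [0,0,-39.5],"turn": [0,0,0],"jaw": 220},
    {"delta_pos": [0,0,-39.5],"turn": [0,0,0],"jaw": 220},
  ],
)

```text
t: 9.53
tcp_pos: [0.6356, -0.0465, 0.0882]
orientation: [-0.536, 0.537, -0.461, 0.46]
wrist_force: [0.4, 0.2, -2.2]
finger_gap: 0.0353
```

```bash
python3 - <<'E'
from fd import *
s=st()
E
```

```text
t 9.53 tcp [635.6 -46.5  88.2] zyaw 8.67 tilt [-0.01 -0.06 -0.  ] F [ 0.4  0.2 -2.2] M [-0.   -0.   -0.02] gap 35.3 vel 0.01 j [ 0.34  0.63 -0.47  1.75  0.36  0.86 -0.14]
```

Free so far; 3 mm left. I'll press on the seat lightly, then release.

move_arm(
  motion=[
    {"delta_pos": [0,0,-1.5],"turn": [0,0,0],"jaw": 220},
    {"delta_pos": [0,0,-2.5],"turn": [0,0,0],"jaw": 220},
    {"delta_pos": [0,0,-3.2],"turn": [0,0,0],"jaw": 220},
    {"delta_pos": [0,0,-3.2],"turn": [0,0,0],"jaw": 220},
  ],
)

```text
t: 9.87
tcp_pos: [0.6361, -0.0466, 0.0858]
orientation: [0.536, -0.536, 0.461, -0.461]
wrist_force: [-0.5, 1.0, -1.9]
finger_gap: 0.0352
```

```bash
python3 - <<'E'
from fd import *
s=st()
E
```

```text
t 9.87 tcp [636.1 -46.6  85.8] zyaw 8.67 tilt [0.   0.01 0.  ] F [-0.5  1.  -1.9] M [ 0.01  0.01 -0.04] gap 35.2 vel 0.004 j [ 0.34  0.63 -0.47  1.75  0.37  0.85 -0.15]
```

move_arm(
  motion=[
    {"delta_pos": [0,0,-0.5],"turn": [0,0,0],"jaw": 220},
    {"delta_pos": [0,0,-1],"turn": [0,0,0],"jaw": 220},
    {"delta_pos": [0,0,-1.2],"turn": [0,0,0],"jaw": 220},
    {"delta_pos": [0,0,-1.2],"turn": [0,0,0],"jaw": 220},
  ],
)

```text
t: 10.2
tcp_pos: [0.6362, -0.0465, 0.0852]
orientation: [0.536, -0.536, 0.461, -0.461]
wrist_force: [-2.1, 0.4, 2.9]
finger_gap: 0.0352
```

```bash
python3 - <<'E'
from fd import *
s=st()
E
```

```text
t 10.2 tcp [636.2 -46.5  85.2] zyaw 8.67 tilt [0.01 0.03 0.  ] F [-2.1  0.4  2.9] M [ 0.    0.33 -0.04] gap 35.2 vel 0.002 j [ 0.34  0.63 -0.47  1.75  0.37  0.85 -0.15]
```

move_arm(
  motion=[
    {"delta_pos": [0,0,0],"turn": [0,0,0],"jaw": 130},
    {"delta_pos": [0,0,0],"turn": [0,0,0],"jaw": 100},
    {"delta_pos": [0,0,0],"turn": [0,0,0],"jaw": 60},
    {"delta_pos": [0,0,0],"turn": [0,0,0],"jaw": 30},
    {"delta_pos": [0,0,0],"turn": [0,0,0],"jaw": 0},
    {"delta_pos": [0,0,15],"turn": [0,0,0],"jaw": 0},
    {"delta_pos": [0,0,45],"turn": [0,0,0],"jaw": 0},
    {"delta_pos": [0,0,80],"turn": [0,0,0],"jaw": 0},
    {"delta_pos": [0,0,105],"turn": [0,0,0],"jaw": 0},
  ],
)

```text
t: 10.95
tcp_pos: [0.6367, -0.0463, 0.192]
orientation: [0.537, -0.536, 0.46, -0.461]
wrist_force: [-0.3, -0.5, 0.4]
finger_gap: 0.0854
```

```bash
python3 - <<'E'
from fd import *
s=st()
f=eyes.grab_frame('side');crop(f,300,140,380,215,8,'pics/o8.png')
E
```

```text
t 10.95 tcp [636.7 -46.3 192. ] zyaw 8.68 tilt [-0.02  0.13  0.  ] F [-0.3 -0.5  0.4] M [ 0.02 -0.01  0.03] gap 85.4 vel 0.521 j [ 0.38  0.51 -0.52  1.67  0.29  1.04 -0.08]
```

View pics/o8.png

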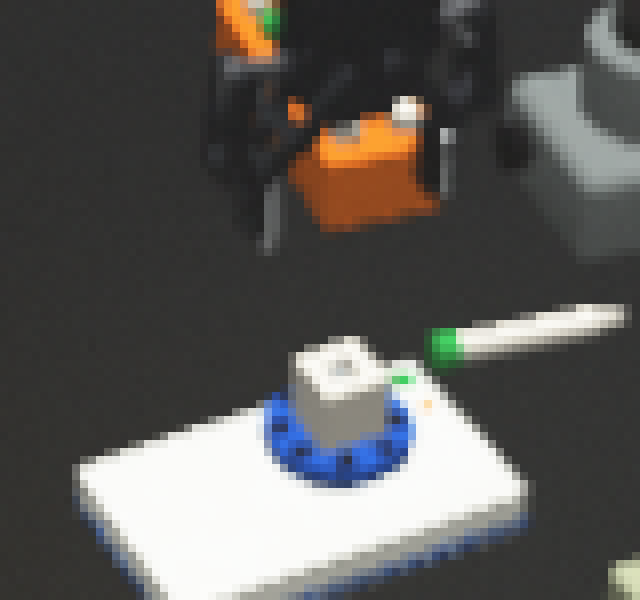

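move_arm(
  motion=[
    {"delta_pos": [-28,-30,0],"turn": [0,0,-7],"jaw": 0},
    {"delta_pos": [-56,-62,0],"turn": [0,0,-14],"jaw": 0},
    {"delta_pos": [-83,-93,0],"turn": [0,0,-21],"jaw": 0},
    {"delta_pos": [-110,-123,-10],"turn": [0,0,-28],"jaw": 0},
    {"delta_pos": [-137,-153,-20],"turn": [0,0,-35],"jaw": 0},
    {"delta_pos": [-160,-180,-40],"turn": [0,0,-42],"jaw": 0},
    {"delta_pos": [-175,-195,-60],"turn": [0,0,-49],"jaw": 0},
    {"delta_pos": [-180,-202,-74],"turn": [0,0,-56],"jaw": 0},
    {"delta_pos": [-180,-202,-80],"turn": [0,0,-63],"jaw": 0},
    {"delta_pos": [-180,-202,-80],"turn": [0,0,-69],"jaw": 0},
    {"delta_pos": [-180,-202,-80],"turn": [0,0,-72.2],"jaw": 0},
    {"delta_pos": [-180,-202,-80],"turn": [0,0,-72.2],"jaw": 0},
    {"delta_pos": [-180,-202,-80],"turn": [0,0,-72.2],"jaw": 0},
  ],
)

```text
t: 12.08
tcp_pos: [0.4561, -0.2484, 0.1095]
orientation: [-0.163, 0.163, -0.688, 0.688]
wrist_force: [-0.3, 0.7, 0.0]
finger_gap: 0.0853
```

```bash
python3 - <<'E'
from fd import *
s=st()
f=eyes.grab_frame('side');A=cv2.resize(f['image'][190:265,270:350],None,fx=5,fy=5,interpolation=cv2.INTER_NEAREST)
f=eyes.grab_frame('top');B=cv2.resize(f['image'][185:260,330:410],None,fx=5,fy=5,interpolation=cv2.INTER_NEAREST)
cv2.imwrite('pics/w1.png',np.hstack([A,B]))
E
```

```text
t 12.08 tcp [ 456.1 -248.4  109.5] zyaw -63.42 tilt [0.01 0.01 0.  ] F [-0.3  0.7  0. ] M [ 0.04  0.04 -0.01] gap 85.3 vel 0.01 j [ 0.57  0.4  -0.19  2.03  0.11  0.72 -0.8 ]
```

View pics/w1.png

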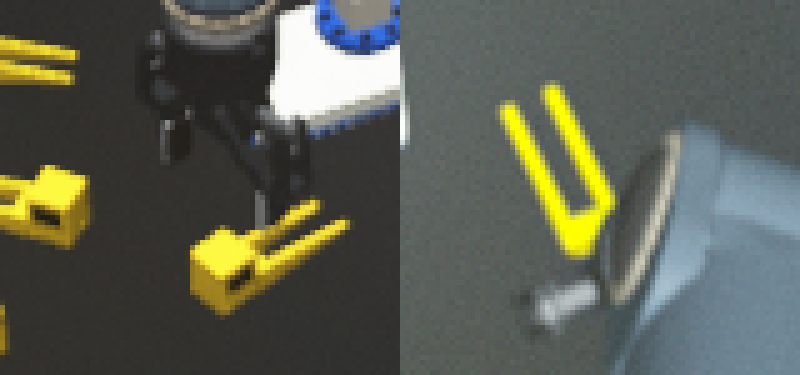

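move_arm(
  motion=[
    {"delta_pos": [0,0,-25],"turn": [0,0,0],"jaw": 0},
    {"delta_pos": [0,0,-50],"turn": [0,0,0],"jaw": 0},
    {"delta_pos": [0,0,-70],"turn": [0,0,0],"jaw": 0},
    {"delta_pos": [0,0,-79],"turn": [0,0,0],"jaw": 0},
    {"delta_pos": [0,0,-82],"turn": [0,0,0],"jaw": 0},
    {"delta_pos": [0,0,-82],"turn": [0,0,0],"jaw": 90},
    {"delta_pos": [0,0,-82],"turn": [0,0,0],"jaw": 120},
    {"delta_pos": [0,0,-82],"turn": [0,0,0],"jaw": 150},
    {"delta_pos": [0,0,-82],"turn": [0,0,0],"jaw": 200},
    {"delta_pos": [0,0,-82],"turn": [0,0,0],"jaw": 220},
    {"delta_pos": [0,0,-82],"turn": [0,0,0],"jaw": 220},
    {"delta_pos": [0,0,-82],"turn": [0,0,0],"jaw": 220},
  ],
  grip_force=40,
)

```text
t: 13.18
tcp_pos: [0.4569, -0.2489, 0.0287]
orientation: [-0.162, 0.161, -0.688, 0.689]
wrist_force: [-0.8, 0.6, 6.1]
finger_gap: 0.0355
```

```bash
python3 - <<'E'
from fd import *
s=st()
f=eyes.grab_frame('side');yel,_,_=masks(f)
A=cv2.resize(f['image'][190:265,270:350],None,fx=5,fy=5,interpolation=cv2.INTER_NEAREST)
f=eyes.grab_frame('top');B=cv2.resize(f['image'][185:260,330:410],None,fx=5,fy=5,interpolation=cv2.INTER_NEAREST)
cv2.imwrite('pics/w2.png',np.hstack([A,B]))
E
```

```text
t 13.18 tcp [ 456.9 -248.9   28.7] zyaw -63.53 tilt [0.06 0.12 0.  ] F [-0.8  0.6  6.1] M [ 0.09  0.1  -0.03] gap 35.5 vel 0.002 j [ 0.55  0.53 -0.16  2.07  0.16  0.55 -0.84]
```

View pics/w2.png

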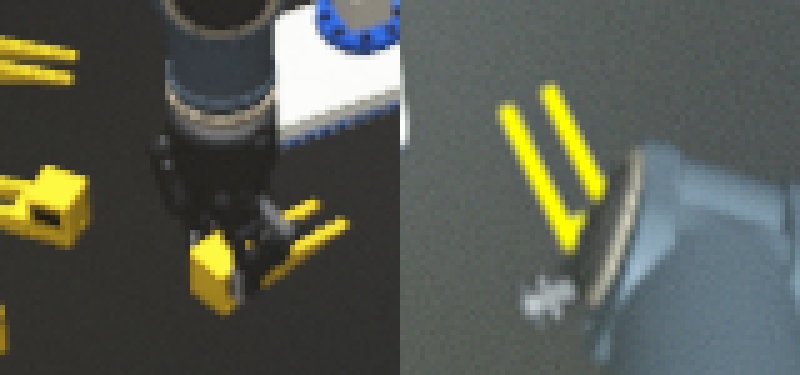

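```bash
cat > ft.py <<'E'
from fd import *
def fittines(f,init,z0,xcut,margin=30,zc=.022):
    # init = wedge centre x,y,yaw(rad); z0 wedge centre height; cost only for pixels ahead of xcut mm
    yel,_,_=masks(f)
    c,s=np.cos(init[2]),np.sin(init[2])
    ctr=[init[0]+.1*c,init[1]+.1*s,z0-.02]; u,v=proj(f,ctr)[0].astype(int)
    roi=(u-margin,v-margin,u+margin,v+margin)
    uu,vv=np.meshgrid(np.arange(roi[0],roi[2]),np.arange(roi[1],roi[3]))
    X=ray2z(f,np.c_[uu.ravel(),vv.ravel()],z0-.018)[:,:2]-np.array(init[:2])
    lx=(X@[c,s]*1e3).reshape(uu.shape); ly=(X@[-s,c]*1e3).reshape(uu.shape)
    Wt=(lx>xcut)&(lx<140)&(abs(ly)<35)
    T=yel[roi[1]:roi[3],roi[0]:roi[2]]
    def cost(q):
        d=render(f,[tine(1),tine(-1)],init[0]+q[0]/1e3,init[1]+q[1]/1e3,init[2]+q[2]/50,z0,roi)-T
        return (d[Wt]**2).sum()
    best=None
    for st_ in(3,-3,6):
        sim=np.vstack([np.zeros(3),np.eye(3)*st_])
        r=minimize(cost,np.zeros(3),method='Nelder-Mead',options=dict(initial_simplex=sim,xatol=.02,fatol=.005,maxiter=300))
        if best is None or r.fun<best.fun: best=r
    q=best.x
    yaw=init[2]+q[2]/50; x=init[0]*1e3+q[0]; y=init[1]*1e3+q[1]
    return np.array([x,y,np.degrees(yaw),x+113*np.cos(yaw),y+113*np.sin(yaw),best.fun,(T*Wt).sum()])
E
python3 - <<'E'
from ft import *
s=st()
for n,zz in(('top',.022),('side',.022)):
    f=eyes.grab_frame(n); f0=dict(np.load(n+'.npz'))
    print(n,'now',fittines(f,(.4565,-.249,.4625),zz,60),'before',fittines(f0,(.4565,-.249,.4625),zz,60))
    for d in nets.tip_of(n,'wedge_tips')[:4]: print('  net',round(d['p'],2),f['R'].T@(np.array(d['location'])-f['t']))
E
```

```text
t 13.28 tcp [ 456.9 -249.    28.7] zyaw -63.54 tilt [0.06 0.11 0.  ] F [-0.3  0.5  5.7] M [ 0.11  0.16 -0.  ] gap 35.4 vel 0.001 j [ 0.55  0.53 -0.16  2.07  0.16  0.55 -0.84]
top now [ 457.936  -247.0816   26.2892  559.2484 -197.0338   11.9944  134.0833] before [ 458.294  -247.5372   26.1997  559.6844 -197.6476   12.9744  136.1167]
  net 0.9 [ 0.2742 -0.0687  0.0015]
  net 0.81 [ 0.4182  0.0285 -0.0005]
  net 0.44 [ 0.5563 -0.1983  0.0009]
side now [ 455.4217 -251.4943   27.6114  555.5523 -199.1219   17.36     44.5444] before [ 452.8195 -248.2513   24.6234  555.544  -201.1696    3.3401   58.2667]
  net 0.73 [ 0.2679 -0.0821 -0.0009]
  net 0.72 [0.4118 0.0213 0.0024]
  net 0.61 [ 0.1649 -0.2712  0.0012]
  net 0.5 [ 0.5581 -0.2019  0.0041]
```

move_arm(
  motion=[
    {"delta_pos": [0,0,10],"turn": [0,0,0],"jaw": 220},
    {"delta_pos": [0,0,35],"turn": [0,0,0],"jaw": 220},
    {"delta_pos": [0,0,60],"turn": [0,0,0],"jaw": 220},
    {"delta_pos": [3,25,75],"turn": [0,0,-4],"jaw": 220},
    {"delta_pos": [7,60,80],"turn": [0,0,-8],"jaw": 220},
    {"delta_pos": [11,95,80],"turn": [0,0,-12],"jaw": 220},
    {"delta_pos": [15,130,80],"turn": [0,0,-16],"jaw": 220},
    {"delta_pos": [18,155,80],"turn": [0,0,-17.8],"jaw": 220},
    {"delta_pos": [20,172,80],"turn": [0,0,-17.8],"jaw": 220},
    {"delta_pos": [21,178,80],"turn": [0,0,-17.8],"jaw": 220},
    {"delta_pos": [21,178,80],"turn": [0,0,-17.8],"jaw": 220},
    {"delta_pos": [21,178,80],"turn": [0,0,-17.8],"jaw": 220},
  ],
)

```text
t: 14.48
tcp_pos: [0.4769, -0.0715, 0.1078]
orientation: [-0.053, 0.053, -0.705, 0.705]
wrist_force: [-0.7, -0.6, -0.5]
finger_gap: 0.0357
```

```bash
python3 - <<'E'
from ft import *
s=st()
f=eyes.grab_frame('side');A=cv2.resize(f['image'][150:230,290:380],None,fx=5,fy=5,interpolation=cv2.INTER_NEAREST)
f=eyes.grab_frame('top');B=cv2.resize(f['image'][150:230,270:340],None,fx=5,fy=5,interpolation=cv2.INTER_NEAREST)
cv2.imwrite('pics/w3.png',np.hstack([A,B]))
E
```

```text
t 14.48 tcp [476.9 -71.5 107.8] zyaw -81.36 tilt [0.04 0.   0.  ] F [-0.7 -0.6 -0.5] M [-0.01 -0.04  0.03] gap 35.7 vel 0.022 j [ 0.2   0.35 -0.16  2.11  0.09  0.68 -1.45]
```

View pics/w3.png

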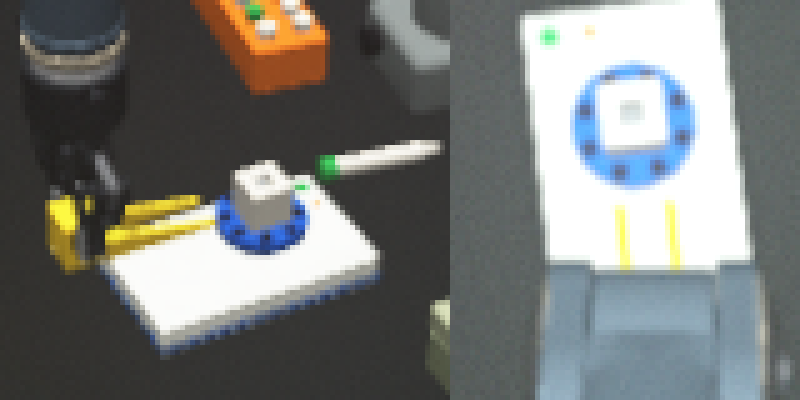

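```bash
python3 - <<'E'
from ft import *
s=st(); yaw=np.radians(8.65)
d=np.array([np.cos(yaw),np.sin(yaw)]); n_=np.array([-d[1],d[0]])
for n in('top','side'):
    f=eyes.grab_frame(n)
    D=np.array(fitdisc(f,(.636,-.0465,yaw),.067)); T=fittines(f,(.4769,-.0715,yaw),.1015-.0005,55)
    print(n,'disc',D,'tines',T)
    v=D[:2]-T[3:5]; print('   tip->axis along,lat',v@d,v@n_, 'centre->axis', (D[:2]-T[:2])@d,(D[:2]-T[:2])@n_)
v=np.array([636.2,-46.5])-np.array(s['tcp_pos'][:2])*1e3; print('by tcp',v@d,v@n_)
E
```

```text
t 14.58 tcp [476.7 -72.4 107.6] zyaw -81.49 tilt [ 0.05 -0.01  0.  ] F [ 0.7  0.1 -0.6] M [-0.02  0.04 -0.08] gap 35.4 vel 0.004 j [ 0.2   0.35 -0.16  2.11  0.09  0.68 -1.45]
top disc [638.6821 -45.3286  56.8577 225.1583] tines [471.0307 -72.3165   8.9703 582.6487 -54.6973  37.5975  34.7   ]
   tip->axis along,lat 56.805045492531114 0.8347992045198551 centre->axis 169.80328032255036 1.4664045400041468
side disc [637.5714 -46.6839  17.8471  87.0417] tines [470.5844 -68.2012   5.5187 583.0606 -57.334    8.4981  53.6556]
   tip->axis along,lat 55.4924760393658 2.33058519695665 centre->axis 168.32376156647933 -3.842016061749692
by tcp 161.53530940150623 1.5840417995108043
```

move_arm(
  motion=[
    {"delta_pos": [0,1.4,-15],"turn": [0,0,0.1],"jaw": 220},
    {"delta_pos": [0,1.4,-30],"turn": [0,0,0.1],"jaw": 220},
    {"delta_pos": [0,1.4,-40],"turn": [0,0,0.1],"jaw": 220},
    {"delta_pos": [0,1.4,-44],"turn": [0,0,0.1],"jaw": 220},
    {"delta_pos": [0,1.4,-46],"turn": [0,0,0.1],"jaw": 220},
    {"delta_pos": [0,1.4,-46],"turn": [0,0,0.1],"jaw": 220},
  ],
)

```text
t: 15.18
tcp_pos: [0.477, -0.0694, 0.0613]
orientation: [-0.054, 0.054, -0.705, 0.705]
wrist_force: [0.6, -0.2, -1.2]
finger_gap: 0.0357
```

```bash
cat > hz.py <<'E'
from ft import *
def hubz(n,N=6,save=None):
    out=[]
    for i in range(N):
        f=eyes.grab_frame(n); W=cloud(f)
        c,s=np.cos(.151),np.sin(.151); X=W[...,:2]-np.array([.6362,-.0465]); lx=X[...,0]*c+X[...,1]*s; ly=-X[...,0]*s+X[...,1]*c
        m=(abs(lx)<.014)&(abs(ly)<.014)&(W[...,2]>.085)&(W[...,2]<.11)
        r=np.hypot(lx,ly); md=(r<.036)&(W[...,2]>.05)&(W[...,2]<.068)&((abs(lx)>.022)|(abs(ly)>.022))
        D=np.array(fitdisc(f,(.6362,-.0465,.151),.067)) if i==0 else D
        out.append([np.median(W[m][:,2])*1e3 if m.sum() else np.nan,m.sum(),np.median(W[md][:,2])*1e3 if md.sum() else np.nan,md.sum()])
    print(n,'hub top z,n,disc z,n',np.mean(out,0).round(2),'sd',np.std(out,0).round(2),'disc',D)
E
python3 - <<'E'
from hz import *
s=st(); yaw=np.radians(8.65)
d=np.array([np.cos(yaw),np.sin(yaw)]); n_=np.array([-d[1],d[0]])
for n in('top','side'):
    f=eyes.grab_frame(n)
    T=fittines(f,(.4757,-.0705,yaw),.0546,55)
    v=np.array([636.2,-46.5])-T[3:5]; print(n,T,'   tip->axis along,lat',v@d,v@n_)
    for dd in nets.tip_of(n,'wedge_tips')[:5]: print('  net',round(dd['p'],2),f['R'].T@(np.array(dd['location'])-f['t']))
    crop(f,*((280,150,380,225) if n=='side' else (265,150,345,225)),8,f'pics/w4{n}.png')
v=np.array([636.2,-46.5])-np.array(s['tcp_pos'][:2])*1e3; print('by tcp',v@d,v@n_)
hubz('top');hubz('side')
E
```

```text
t 15.18 tcp [477.  -69.4  61.3] zyaw -81.26 tilt [ 0.   -0.03  0.  ] F [ 0.6 -0.2 -1.2] M [0.01 0.01 0.01] gap 35.7 vel 0.017 j [ 0.18  0.43 -0.15  2.14  0.12  0.58 -1.47]
top [470.9645 -67.1996   7.8672 582.9009 -51.7323  35.4561  33.3111]    tip->axis along,lat 53.47977249945054 -2.8432521315399337
  net 0.9 [0.4132 0.0271 0.0028]
  net 0.62 [ 0.1662 -0.2691 -0.0003]
  net 0.43 [ 0.5877 -0.0513  0.0348]
side [461.3579 -67.4311   7.2924 573.4439 -53.0877   9.1922  45.3944]    tip->axis along,lat 63.03307600847 -2.9255979384211375
  net 0.78 [ 0.2658 -0.0834  0.0018]
  net 0.76 [ 0.1646 -0.2714  0.0028]
  net 0.6 [0.4106 0.0203 0.0019]
by tcp 160.87908585884753 -1.2643759569490653
top hub top z,n,disc z,n [ 93.5   84.5   58.15 221.17] sd [0.29 1.38 0.13 1.07] disc [638.4269 -45.3568  56.3984 225.4583]
side hub top z,n,disc z,n [95.57 29.17 60.31 56.33] sd [0.54 1.67 0.32 4.03] disc [637.0224 -46.5506  16.6902  88.4083]
```

View pics/w4side.png

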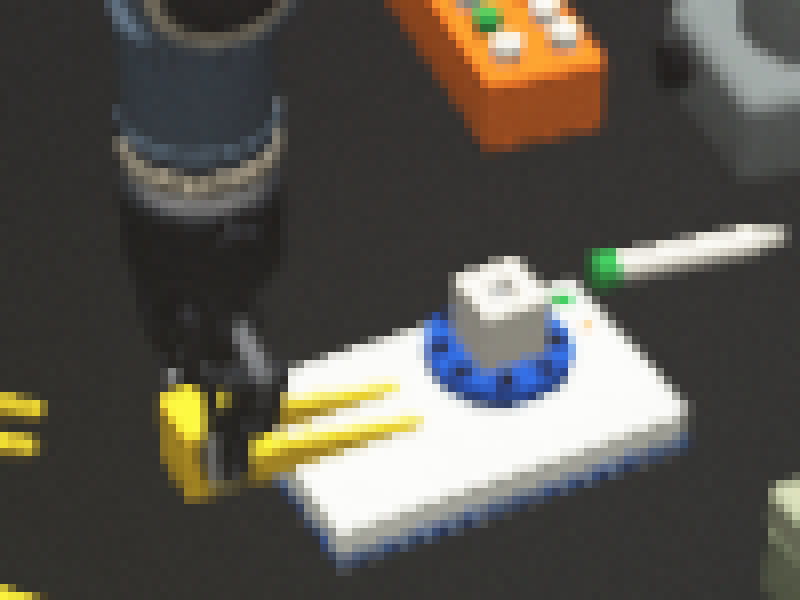

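View pics/w4top.png

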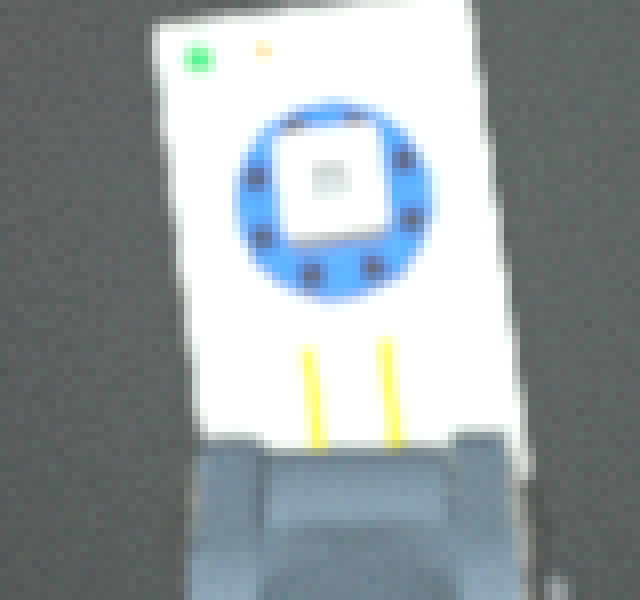

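```bash
python3 - <<'E'
from hz import *
yaw=np.radians(8.65)
d=np.array([np.cos(yaw),np.sin(yaw)]); n_=np.array([-d[1],d[0]])
for i in range(4):
    eyes.grab_frame('side'); s=monitor.state(); v=np.array([636.2,-46.5])-np.array(s['tcp_pos'][:2])*1e3; print('by tcp',v@d,v@n_,s['tcp_pos'])
f=eyes.grab_frame('top'); y=np.radians(8.67); x0,y0=s['tcp_pos'][:2]
cv2.imwrite('pics/o9.png',ov(f,(265,150),80,75,8,[([tine(1),tine(-1)],(x0,y0,y),.0545),(DISC+[box(-18,18,-18,18,27,27)],(.6362,-.0465,y),.067)]))
E
```

```text
by tcp 160.79503639547542 -1.590202223559964 [ 0.477  -0.0691  0.0615]
by tcp 160.78164663891008 -1.575833162727157 [ 0.477  -0.0691  0.0615]
by tcp 160.79069350711524 -1.5797007484352372 [ 0.477  -0.0691  0.0615]
by tcp 160.78335315420665 -1.5335464323282235 [ 0.477  -0.0692  0.0615]
```

View pics/o9.png

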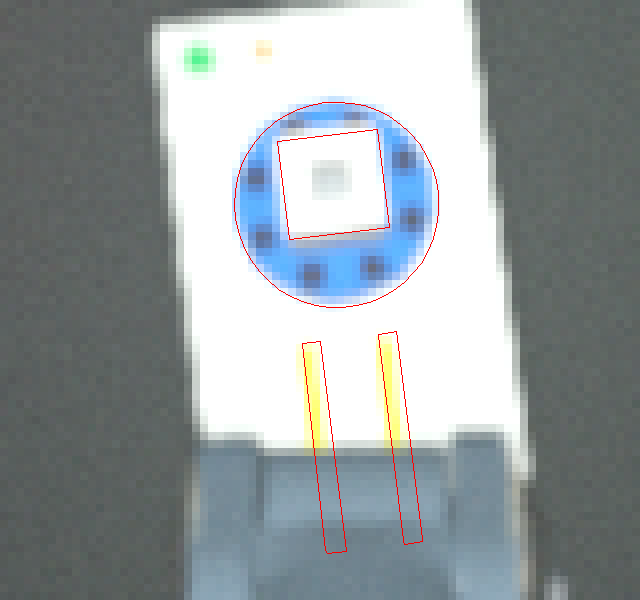

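move_arm(
  motion=[
    {"delta_pos": [0.3,-1.8,-1],"turn": [0,0,0],"jaw": 220},
    {"delta_pos": [0.3,-1.8,-2],"turn": [0,0,0],"jaw": 220},
    {"delta_pos": [0.3,-1.8,-2.8],"turn": [0,0,0],"jaw": 220},
    {"delta_pos": [0.3,-1.8,-2.8],"turn": [0,0,0],"jaw": 220},
    {"delta_pos": [0.3,-1.8,-2.8],"turn": [0,0,0],"jaw": 220},
  ],
)

```text
t: 16.65
tcp_pos: [0.4775, -0.071, 0.0588]
orientation: [-0.054, 0.054, -0.705, 0.705]
wrist_force: [-0.4, -0.2, 1.0]
finger_gap: 0.0356
```

```bash
cat >> hz.py <<'E'
yaw=np.radians(8.67)
d=np.array([np.cos(yaw),np.sin(yaw)]); n_=np.array([-d[1],d[0]])
def rel(N=4):
    L=[]
    for i in range(N):
        eyes.grab_frame('side'); s=monitor.state(); v=np.array([636.2,-46.5])-np.array(s['tcp_pos'][:2])*1e3
        F=np.array(s['wrist_force']); L.append([v@d,v@n_,s['tcp_pos'][2]*1e3,F[:2]@d,F[:2]@n_,F[2],s['moment'][1]])
    print('along,lat,z,Fx,Fy,Fz,My',np.mean(L,0).round(2)); st()
E
python3 -c "
from hz import *
rel()"
```

```text
along,lat,z,Fx,Fy,Fz,My [160.59   0.22  58.77   0.2   -0.63  -0.3   -0.1 ]
t 16.85 tcp [477.4 -70.9  58.7] zyaw -81.23 tilt [0.   0.02 0.  ] F [ 0.1 -0.1 -0.4] M [-0.08 -0.11 -0.  ] gap 35.5 vel 0.002 j [ 0.18  0.44 -0.15  2.14  0.12  0.57 -1.47]
```

move_arm(
  motion=[
    {"delta_pos": [6,0.9,-0.3],"turn": [0,0,-0.1],"jaw": 220},
    {"delta_pos": [14,2.1,-0.3],"turn": [0,0,-0.1],"jaw": 220},
    {"delta_pos": [22,3.3,-0.3],"turn": [0,0,-0.1],"jaw": 220},
    {"delta_pos": [30,4.6,-0.3],"turn": [0,0,-0.1],"jaw": 220},
    {"delta_pos": [38,5.8,-0.3],"turn": [0,0,-0.1],"jaw": 220},
    {"delta_pos": [46,7,-0.3],"turn": [0,0,-0.1],"jaw": 220},
    {"delta_pos": [52,7.9,-0.3],"turn": [0,0,-0.1],"jaw": 220},
    {"delta_pos": [54.4,8.3,-0.3],"turn": [0,0,-0.1],"jaw": 220},
    {"delta_pos": [54.4,8.3,-0.3],"turn": [0,0,-0.1],"jaw": 220},
  ],
)

```text
t: 17.6
tcp_pos: [0.5334, -0.0624, 0.0587]
orientation: [-0.054, 0.053, -0.705, 0.705]
wrist_force: [1.0, 0.8, 4.3]
finger_gap: 0.0357
```

```bash
python3 -c "
from hz import *
rel(); hubz('side'); hubz('top')
f=eyes.grab_frame('side'); crop(f,280,150,380,225,8,'pics/w5.png')"
```

```text
along,lat,z,Fx,Fy,Fz,My [104.22   0.15  58.75   1.51  -0.34   3.62  -0.33]
t 17.8 tcp [532.9 -62.4  58.7] zyaw -81.31 tilt [-0.01  0.13  0.  ] F [1.5 0.3 3.1] M [ 0.02 -0.36 -0.02] gap 35.5 vel 0.005 j [ 0.15  0.5  -0.14  2.02  0.12  0.63 -1.49]
side hub top z,n,disc z,n [95.92 31.   60.48 58.83] sd [0.42 1.53 0.19 2.97] disc [637.7348 -45.9061  16.7945  88.0917]
top hub top z,n,disc z,n [ 93.64  84.33  58.12 148.17] sd [0.32 1.7  0.23 1.07] disc [636.487  -45.4909 132.785  215.4   ]
```

View pics/w5.png

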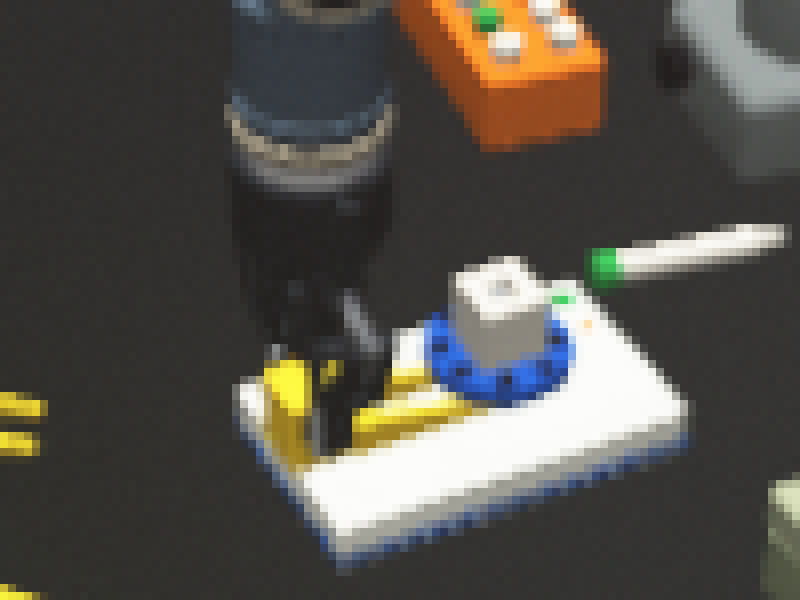

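move_arm(
  motion=[
    {"delta_pos": [3,0.5,0],"turn": [0,0,0],"jaw": 220},
    {"delta_pos": [6,0.9,0],"turn": [0,0,0],"jaw": 220},
    {"delta_pos": [9,1.4,0],"turn": [0,0,0],"jaw": 220},
    {"delta_pos": [12,1.8,0],"turn": [0,0,0],"jaw": 220},
    {"delta_pos": [13,2,0],"turn": [0,0,0],"jaw": 220},
    {"delta_pos": [13,2,0],"turn": [0,0,0],"jaw": 220},
  ],
)

```text
t: 18.95
tcp_pos: [0.5438, -0.0611, 0.0587]
orientation: [-0.053, 0.054, -0.705, 0.705]
wrist_force: [-3.5, 0.3, 9.1]
finger_gap: 0.0353
```

```bash
python3 -c "
from hz import *
rel(); hubz('side'); hubz('top')"
```

```text
along,lat,z,Fx,Fy,Fz,My [93.59  0.54 58.72 -1.73 -0.29  9.4   0.03]
t 19.15 tcp [543.8 -61.2  58.7] zyaw -81.36 tilt [ 0.04 -0.1   0.  ] F [-1.7 -0.8  9.1] M [-0.14  0.04  0.04] gap 35.6 vel 0.001 j [ 0.14  0.51 -0.14  1.99  0.12  0.64 -1.49]
side hub top z,n,disc z,n [95.6  29.33 60.53 59.83] sd [0.2  1.8  0.35 3.34] disc [637.5805 -45.3258  16.7465  89.0083]
top hub top z,n,disc z,n [93.59 59.   58.16 96.17] sd [0.28 1.15 0.23 1.86] disc [637.6703 -45.6983 165.4198 205.6833]
```

move_arm(
  motion=[
    {"delta_pos": [1.5,0.2,0.3],"turn": [0,0,0],"jaw": 220},
    {"delta_pos": [3,0.4,0.3],"turn": [0,0,0],"jaw": 220},
    {"delta_pos": [4.5,0.7,0.3],"turn": [0,0,0],"jaw": 220},
    {"delta_pos": [6,0.9,0.3],"turn": [0,0,0],"jaw": 220},
    {"delta_pos": [6,0.9,0.3],"turn": [0,0,0],"jaw": 220},
    {"delta_pos": [6,0.9,0.3],"turn": [0,0,0],"jaw": 220},
  ],
)

```text
t: 20.25
tcp_pos: [0.5486, -0.0604, 0.0587]
orientation: [-0.052, 0.055, -0.705, 0.705]
wrist_force: [-3.6, -0.5, 10.1]
finger_gap: 0.0357
```

```bash
python3 -c "
from hz import *
rel(); hubz('side'); hubz('top')"
```

```text
along,lat,z,Fx,Fy,Fz,My [88.74  0.58 58.72 -4.56  0.34  9.74  0.3 ]
t 20.45 tcp [548.6 -60.4  58.7] zyaw -81.37 tilt [ 0.05 -0.25  0.  ] F [-4.7 -0.6  9.5] M [-0.17  0.28 -0.05] gap 35.7 vel 0.002 j [ 0.14  0.52 -0.14  1.98  0.12  0.65 -1.49]
side hub top z,n,disc z,n [96.23 29.83 61.13 55.83] sd [0.55 1.67 0.26 3.44] disc [638.4972 -45.3505  15.688   89.0667]
top hub top z,n,disc z,n [94.25 34.83 58.7  82.  ] sd [0.35 0.9  0.26 1.53] disc [638.3939 -45.7011 190.7295 194.1667]
```

move_arm(
  motion=[
    {"delta_pos": [1.5,0.2,0.4],"turn": [0,0,0],"jaw": 220},
    {"delta_pos": [3,0.4,0.4],"turn": [0,0,0],"jaw": 220},
    {"delta_pos": [4.5,0.7,0.4],"turn": [0,0,0],"jaw": 220},
    {"delta_pos": [6,0.9,0.4],"turn": [0,0,0],"jaw": 220},
    {"delta_pos": [7,1,0.4],"turn": [0,0,0],"jaw": 220},
    {"delta_pos": [7,1,0.4],"turn": [0,0,0],"jaw": 220},
  ],
)

```text
t: 21.55
tcp_pos: [0.5553, -0.0593, 0.0588]
orientation: [-0.051, 0.055, -0.705, 0.705]
wrist_force: [-3.5, -0.6, 8.3]
finger_gap: 0.0353
```

```bash
python3 -c "
from hz import *
rel(); hubz('side',10); hubz('top',10)
f=eyes.grab_frame('side'); crop(f,280,150,380,225,8,'pics/w6.png')"
```

```text
along,lat,z,Fx,Fy,Fz,My [81.87  0.49 58.75 -4.27  0.26  6.95  0.24]
t 21.75 tcp [555.3 -59.3  58.8] zyaw -81.36 tilt [ 0.04 -0.27  0.  ] F [-4.  -0.7  6.9] M [-0.16  0.23 -0.06] gap 35.5 vel 0.002 j [ 0.14  0.53 -0.14  1.96  0.12  0.66 -1.5 ]
side hub top z,n,disc z,n [97.98 30.2  62.42 47.8 ] sd [0.4  1.66 0.34 3.28] disc [639.6574 -43.4873  21.3082  83.4083]
top hub top z,n,disc z,n [96.39  9.1  60.23 54.9 ] sd [0.68 1.04 0.23 1.76] disc [638.4801 -46.0941 203.0964 196.5333]
```

View pics/w6.png

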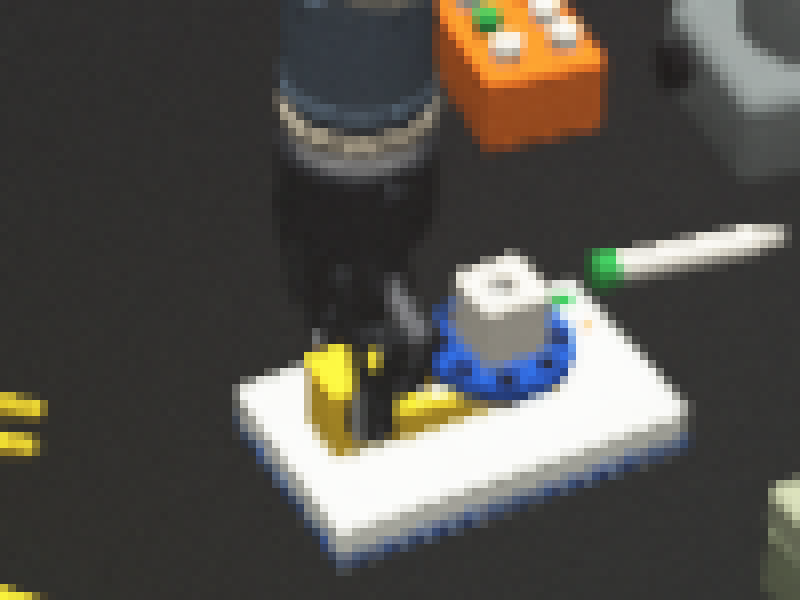

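move_arm(
  motion=[
    {"delta_pos": [1,0.2,0.2],"turn": [0,0,0],"jaw": 220},
    {"delta_pos": [2,0.3,0.2],"turn": [0,0,0],"jaw": 220},
    {"delta_pos": [3,0.5,0.2],"turn": [0,0,0],"jaw": 220},
    {"delta_pos": [3,0.5,0.2],"turn": [0,0,0],"jaw": 220},
    {"delta_pos": [3,0.5,0.2],"turn": [0,0,0],"jaw": 220},
  ],
)

```text
t: 23.22
tcp_pos: [0.5582, -0.0588, 0.0588]
orientation: [-0.051, 0.055, -0.705, 0.705]
wrist_force: [-4.1, 0.6, 6.2]
finger_gap: 0.0353
```

```bash
python3 -c "
from hz import *
rel(); hubz('side',12); hubz('top',12)
# tilt of hub: disc plane split far/near in side view
f=eyes.grab_frame('side'); crop(f,280,150,380,225,8,'pics/w7.png'); f=eyes.grab_frame('top'); crop(f,255,140,355,215,8,'pics/w7t.png')"
```

```text
along,lat,z,Fx,Fy,Fz,My [78.97  0.42 58.77 -3.56  0.23  6.65  0.17]
t 23.42 tcp [558.2 -58.9  58.8] zyaw -81.37 tilt [ 0.04 -0.29  0.  ] F [-2.8 -1.1  7.2] M [-0.13  0.22 -0.06] gap 35.4 vel 0.001 j [ 0.14  0.53 -0.14  1.96  0.12  0.67 -1.5 ]
side hub top z,n,disc z,n [98.13 29.42 63.16 46.17] sd [0.41 1.38 0.39 2.58] disc [639.9605 -42.7581  24.7281  80.2417]
top hub top z,n,disc z,n [  nan  0.5  61.   43.42] sd [ nan 0.5  0.34 1.11] disc [638.8392 -46.415  209.1072 196.6333]
```

View pics/w7.png

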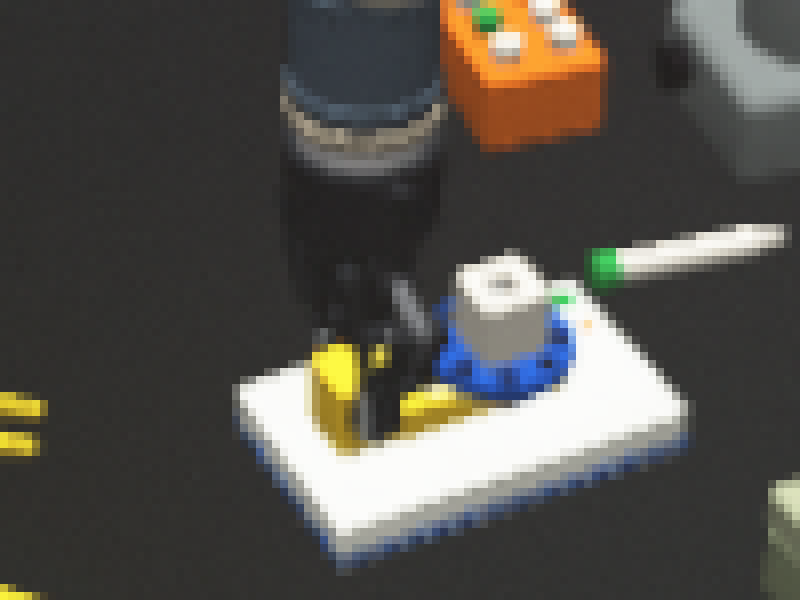

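View pics/w7t.png

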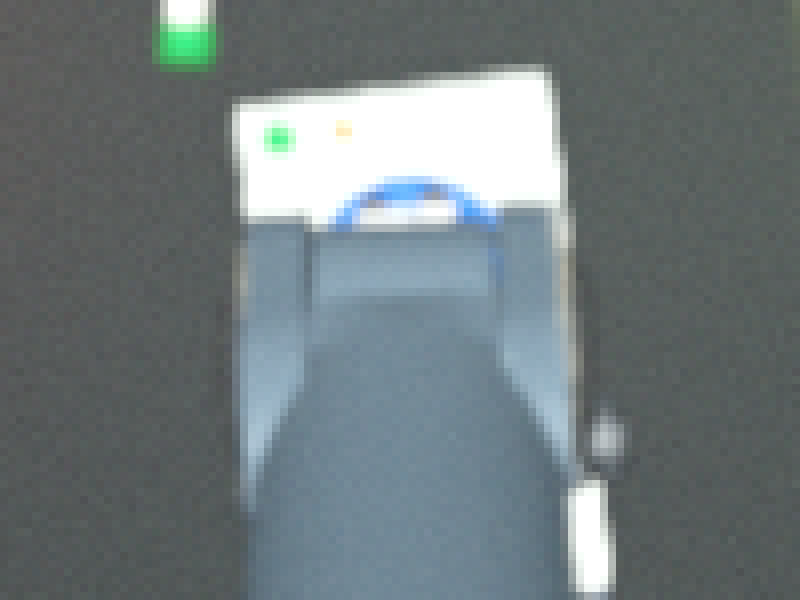

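```bash
python3 -c "
from hz import *
rel(2)
print(workorder.sign_off())"
```

```text
along,lat,z,Fx,Fy,Fz,My [78.95  0.41 58.78 -3.04  0.51  6.09  0.18]
t 24.82 tcp [558.2 -58.8  58.8] zyaw -81.37 tilt [ 0.04 -0.29  0.  ] F [-3.6 -0.   6. ] M [-0.11  0.2  -0.01] gap 35.7 vel 0.001 j [ 0.14  0.53 -0.14  1.96  0.12  0.67 -1.5 ]
the job is handed in; nothing more can be done
None
```

I fitted the carousel on the spindle, pushed it down until it touched the seat, and let go. I then took the farthest of the four yellow wedges and slid its tines under the hub from the robot's side. I handed the job in at about 25 s, with the gripper still holding the wedge there.

**Seating:** contact came at the height predicted from the grasp (tool at 85.2 mm). The upward force rose by about 5 N, and the side picture showed the carousel down on the drive unit.

**Lift:** the depth images and the arm's position disagree slightly on how far the carousel rose.

| Measured by | Lift |
|---|---|
| Side camera, hub top | about 2.4 mm |
| Side camera, disc | about 2.7 mm |
| Top camera, far edge of disc | about 2.85 mm |
| Arm position (tips 34 mm past the axis) | about 3.4 mm |

I stopped there, since together they bracket the 3 mm asked for. I did not see the gap under the hub directly; the far edge of the disc rising about as much as the rest suggests it is clear of the seat all round.

**Final hold:** the arm was steady, with about 3 N of push, about 6 N pressing down on the deck, and the wedge firmly gripped (finger opening 35.7 mm). The other things near the drive had not moved in the last pictures; I did not recheck the rest of the bench.

**Poor checks:** fits of the tines against the white deck were unreliable, because the yellow washed out. I relied on the arm position for their alignment. The top camera's view of the hub was blocked by the arm at the end.

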